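# Lay and weight a straightedge along a marbled panel

## Task

Lay the steel straightedge flat on the table with its red-lined edge flush along the gilt edge of the marbled panel, their ends about level, without pushing the panel out of place, and let go of it. Then weight it down so it cannot creep: lower the wide dark ring and then the narrow brass ring onto its post, each fully home and set down gently rather than dropped, with the straightedge still flush when you finish. Leave the mug, the jar and the painted box alone.

Things in the scene. Friction and masses are not known exactly. Their poses are not given: they have to be found in the camera images.
- panel: Marbled panel, a loose slab of 1.1 kg lying flat: 130 (x) x 200 (y) x 12 (z) mm, brown with a teal and violet flower and a gilt band 10 mm wide along one long edge. Origin: centre of its underside, z up. The gilt edge is its -x side face, at x = -65 mm, along y from -100 to +100 mm.
- gilt_edge (a point): Middle of the foot of the panel's gilt edge face (panel frame x = -65 mm, y = 0, z = 0); axes as the panel's: -x points away from the panel, y runs along the edge.
- straightedge: Loose steel straightedge, 0.5 to 0.75 kg. Blade 75 (x) x 200 (y) x 5 mm; origin: centre of its underside, z up. Guide edge, red-lined on top: the +x side, x = 37.5 mm. Wooden grip bar on the blade: 18 mm wide in x, centred at x = -7.5, from y = -50 to +30 mm, top at z = 42 mm. Dark post, 14 mm diameter, tapered tip, at x = -7.5, y = 68 mm, top at z = 60 mm.
- red_edge_post_end (a point): Foot of the red guide edge at the post end of the blade: straightedge frame (37.5, 100, 0) mm.
- red_edge_far_end (a point): Foot of the red guide edge at the end away from the post: straightedge frame (37.5, -100, 0) mm.
- post_foot (a point): Foot of the post on its axis, on the top face of the blade: straightedge frame (-7.5, 68, 5) mm. The post rises 55 mm above this point along z.
- wide_ring: Wide ring weight, dark steel, 0.2 to 0.4 kg, lying flat: outer diameter 56 mm, bore 23 mm, 22 mm high. Origin: centre of its underside, z along the bore. Fully home it rests on the blade round the post.
- narrow_ring: Narrow ring weight, brass, 0.1 to 0.25 kg, lying flat: outer diameter 42 mm, bore 23 mm, 22 mm high. Origin: centre of its underside, z along the bore. Fully home it rests on the wide ring, round the post.
- brush_mug: Bystander: yellow mug, 84 mm across and 85 mm high, with a handle and brushes standing in it up to 235 mm. Origin: centre of its underside.
- paint_jar: Bystander: orange paint jar, 56 mm diameter, 70 mm high. Origin: centre of its underside.
- painted_box: Bystander: closed painted blue box, 106 x 146 mm, 70 mm high. Origin: centre of its underside.
There are look-alikes about, which are no part of the job. Of the things shaped like the panel, the brown one is meant.

How it is judged (in metres and radians):
On the way, in this order (a step that is already met when the one before it is completed fails the run):
1. the straightedge lies flat and flush along the gilt edge, released (x of red_edge_post_end in the frame of panel between -0.0675 and -0.063 m and height (world z) of each of red_edge_post_end, red_edge_far_end below 0.003 m and x of red_edge_far_end in the frame of panel between -0.0675 and -0.063 m and y of straightedge in the frame of panel between -0.025 and 0.025 m and angle between straightedge's own z axis and vertical below 0.03 rad and contact force between the fingers and straightedge below 0.3 N and linear speed of straightedge below 0.02 m/s), for 0.2 s.
2. the wide ring is fully home on the post, released (z of wide_ring in the frame of straightedge between 0.003 and 0.008 m and horizontal distance between wide_ring and post_foot below 0.007 m and angle between wide_ring's own z axis and vertical below 0.06 rad and contact force between the fingers and wide_ring below 0.3 N and linear speed of wide_ring below 0.02 m/s), for 0.2 s.
3. the narrow ring is fully home on the wide ring, released (z of narrow_ring in the frame of straightedge between 0.024 and 0.0305 m and horizontal distance between narrow_ring and post_foot below 0.007 m and angle between narrow_ring's own z axis and vertical below 0.06 rad and contact force between the fingers and narrow_ring below 0.3 N and linear speed of narrow_ring below 0.02 m/s), for 0.2 s.
At the end, for the whole second after the job is handed in: Straightedge flat, both ends of its red edge within 2.5 mm of the gilt face, middles within 25 mm along the edge; wide ring on the blade and narrow ring on it, round the post (within 3 mm of home, 7 mm of the axis, level); all at rest (x of red_edge_post_end in the frame of panel between -0.0675 and -0.063 m and height (world z) of each of red_edge_post_end, red_edge_far_end below 0.003 m and x of red_edge_far_end in the frame of panel between -0.0675 and -0.063 m and y of straightedge in the frame of panel between -0.025 and 0.025 m and angle between straightedge's own z axis and vertical below 0.03 rad and z of wide_ring in the frame of straightedge between 0.003 and 0.008 m and horizontal distance between each of wide_ring, narrow_ring and post_foot below 0.007 m and angle between each of wide_ring, narrow_ring's own z axis and vertical below 0.06 rad and z of narrow_ring in the frame of straightedge between 0.024 and 0.0305 m and linear speed of each of straightedge, wide_ring, narrow_ring, panel below 0.02 m/s); the robot touches nothing.
It fails at once if the panel is pushed more than 15 mm out of place (distance of any of panel, gilt_edge from where it was at the start of the episode above 0.015 m).
It fails at once if a ring is dropped down the post (faster than 0.6 m/s on it) ((horizontal distance between wide_ring and post_foot below 0.012 m and z of wide_ring in the frame of straightedge below 0.06 m and linear speed of wide_ring above 0.6 m/s) or (horizontal distance between narrow_ring and post_foot below 0.012 m and z of narrow_ring in the frame of straightedge below 0.06 m and linear speed of narrow_ring above 0.6 m/s)).
It fails at once if the mug, the jar or the box is moved more than 20 mm or tipped (distance of any of brush_mug, paint_jar, painted_box from where it was at the start of the episode above 0.02 m or angle between any of brush_mug, paint_jar, painted_box's own z axis and vertical above 0.3 rad).
It also fails if it takes over 72 s, if anything falls off the work surface, if the arm or the gripper's body presses on something with over 40 N, if the wrist force passes 120 N, or if a joint passes its speed limit or range.

## Robot

A 6-joint arm with a two-finger parallel gripper is mounted at the origin on the work surface. World frame = base frame: x ahead of the robot, y to its left, z up, the work surface at z = 0. Lengths are in m, angles in degrees, forces in N, time in s.
With the tool pointing down it reaches from about 0.375 to 0.9 m from the base axis. Payload 3.1 kg.
Tool frame: the origin (TCP) lies at the very end of the fingers, on their centre line; the grasp point (between the pads) lies 19 mm behind it (bot.tcp_to_grasp is the distance from the TCP to the grasp point, in m); z points along the fingers, y is the line along which they close (so a half turn about z gives the same grasp; the last joint's range is limited). The gripper opens to 87 mm and grips with 3 to 60 N. Pads are 19 mm wide; open, the fingers measure 117 mm over their backs; the gripper's body (75 mm by 190 mm) begins 51 mm behind the grasp point.
Start: joints at [-86.832, 30.224, 82.088, -0, 67.689, -10.227], TCP at [0.145, -0.608, 0.223] pointing down, gripper open.
Joint ranges: [-176.69, 176.69], [-43.24, 126.21], [12.49, 139.97], [-82, 262], [0, 151.66], [-163.58, 163.58]. Speed limits (degrees/s): [159.86, 159.86, 180, 180, 180, 180].

## Interface

Orientations are given as a 3x3 rotation matrix whose columns are the frame's x, y, z axes.
In Python, from rig import telemetry, capture, camera_info, job, bot gives the robot as it stands. The module is installed in compiled form; this text tells all that it offers.
- The arm moves only by the tool carry_out, never from a script. Its argument "deltas" is a list that holds one entry, the list of rows, each a list of 7 numbers: the shift along the tool's x, y, z scaled (see below), then the turn, a rotation vector about the tool's x, y, z scaled (see below), then the closure, from -1 (fully open) to 1 (shut). In form: [[[dx, dy, dz, ax, ay, az, claw], ...]]. A call has exactly 10 rows; each row is the pose to reach, as a shift and turn from the pose commanded when the call began, along the tool's axes at that moment, turning the shorter way round; what a row does not reach only later rows make up. The controller multiplies each number of a shift by 15 cm and each number of a turn by 360 degrees. A row lasts 1/12 s, in which the tool goes at most 41.7 mm and 7.16 degrees, less where a joint would pass 70% of its speed; a pose out of reach is approached as far as the arm can. A call with a number of a shift or a turn outside -1 to 1 is refused whole. A call with a gripper value outside its range is refused whole. The fingers move at their own pace and stop on an object; the grip force is fixed at half the most. Time passes only in rows, so rows that repeat a pose let the fingers close, or fill a call up. It gives the time, the measured TCP pose, the force, the opening and the grip force at its end, in the units of the state.
- telemetry.read_state(): the state, without advancing time (a new reading comes with each control period).
- capture(name): name is "side" or "top"; returns the picture (480x640x3 uint8, red, green, blue); there is no depth.
- camera_info(name): a dict with "mtx" (3x3 intrinsics, pixels), "cam_to_world" (4x4, takes a point from camera to world coordinates). Camera axes: x right, y down, z forward; pixel columns grow to the right and rows downward; lengths in m; the calibration is good to about 2 mm. A picture is of the moment at which its call begins. camera_info takes no time and is no camera call.
- job.hand_in(): hands the job in; it is judged then, once.
The state is a dict: "time_s": time; "joint_positions": joint angles; "qvel": joint speeds; "tau": joint torques, N m; "position": TCP position; "tcp_rot": TCP orientation; "force": force on the tool from outside, world axes, zero at the start; "moment": the same for the moment, N m; "opening": opening from 0.0 (shut) to 1.0 (fully open); "grasp_force": force on a finger pad.
Only numpy, scipy, OpenCV 4.12 (cv2) and the standard library are available. Lean on these libraries where they do the work, as an engineer would, in place of code of your own. Each camera call takes 0.05 s, during which the arm holds its last target. There are 200 camera calls.

## Working session

There is one attempt and no reset: what is moved stays moved. The work goes in short steps, Python scripts to look and compute and a tool call to move; the robot and the scene stay as the last step left them, time stands still between calls to the robot, and variables do not carry over. Pictures are saved under pics/ and viewed, at most 10 in all, crops included, and the job is handed in when it is done.

Besides the shell and the picture viewer there is one more tool, called after "Call:" by a JSON object that holds its "api" and its "payload". carry_out: Moves the arm, as the interface text tells. Its arguments: {"type":"object","properties":{"deltas":{"type":"array","items":{"type":"array","items":{"type":"array","items":{"type":"number"}}}}},"required":["deltas"]}

```bash
mkdir -p pics; python3 - <<'E'
from rig import telemetry, capture, camera_info, bot
import cv2,numpy as np
for n in("top","side"):
    im=capture(n); cv2.imwrite(f"pics/{n}0.png",im[:,:,::-1]); c=camera_info(n); print(np.array(c["mtx"]).round(1).tolist(),np.array(c["cam_to_world"]).round(3).tolist())
s=telemetry.read_state();print(s)
E
```

```text
[[463.7, 0.0, 321.6], [0.0, 463.7, 240.4], [0.0, 0.0, 1.0]] [[0.022, -0.983, 0.18, 0.318], [-1.0, -0.018, 0.024, -0.006], [-0.02, -0.18, -0.983, 1.095], [0.0, 0.0, 0.0, 1.0]]
[[608.4, 0.0, 316.1], [0.0, 608.4, 238.9], [0.0, 0.0, 1.0]] [[0.979, -0.096, 0.181, 0.248], [-0.203, -0.56, 0.803, -1.171], [0.024, -0.823, -0.568, 0.859], [0.0, 0.0, 0.0, 1.0]]
{'time_s': 0.1, 'joint_positions': array([-8.68336159e+01,  3.02734609e+01,  8.21477182e+01, -7.05873499e-04,
        6.76896503e+01, -1.02270863e+01]), 'qvel': array([-0.06178253, -0.04547406, -0.234224  , -0.04313265,  0.00971221,
       -0.03551006]), 'tau': array([-7.74001910e-05, -4.40983307e+01, -1.77150571e+01,  6.35022274e-02,
        5.33900759e-02, -4.64532332e-05]), 'position': array([ 0.14476424, -0.60733759,  0.22167877]), 'tcp_rot': array([[ 9.72801216e-01,  2.31641489e-01, -1.18224633e-04],
       [ 2.31641281e-01, -9.72799357e-01,  1.93075441e-03],
       [ 3.32233980e-04, -1.90562594e-03, -9.99998129e-01]]), 'force': array([ 0.36829723,  0.69699903, -0.15627212]), 'moment': array([-0.05919857,  0.00962256,  0.01833436]), 'grasp_force': 0.0, 'opening': 1.0011694952974461}
```

View pics/top0.png

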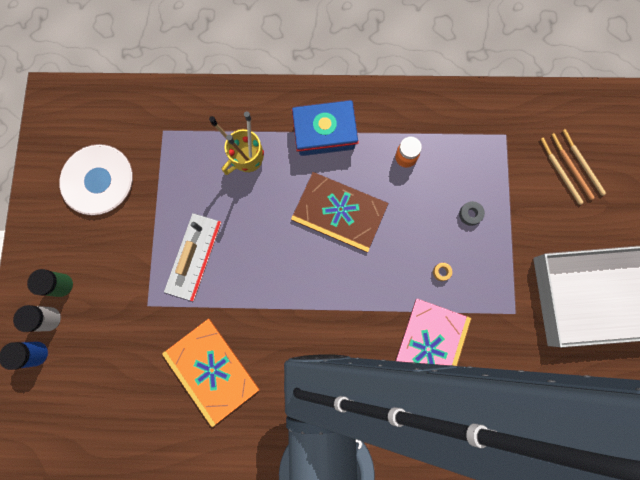

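View pics/side0.png

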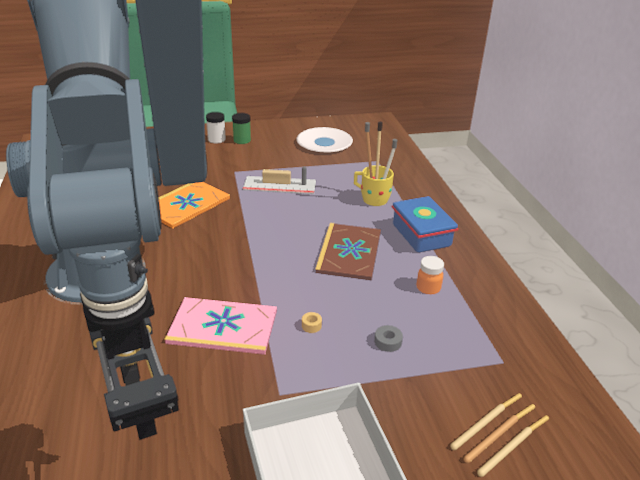

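```bash
cat > h.py <<'E'
from rig import telemetry, capture, camera_info, bot
import cv2,numpy as np
def ray(n,uv,z):
    c=camera_info(n);K=np.array(c["mtx"]);T=np.array(c["cam_to_world"])
    uv=np.atleast_2d(uv).astype(float);d=(T[:3,:3]@np.linalg.inv(K)@np.c_[uv,np.ones(len(uv))].T).T
    return (T[:3,3]+d*((z-T[2,3])/d[:,2])[:,None])[:,:2]
def blob(m,box,k=3):
    x0,y0,x1,y1=box;q=np.zeros(m.shape,np.uint8);q[y0:y1,x0:x1]=m[y0:y1,x0:x1]*255
    q=cv2.morphologyEx(q,cv2.MORPH_CLOSE,np.ones((k,k),np.uint8))
    cs=cv2.findContours(q,cv2.RETR_EXTERNAL,cv2.CHAIN_APPROX_NONE)[0]
    return max(cs,key=cv2.contourArea)
def rect(n,c,z):   # contour -> world-plane min rectangle (mm)
    p=(ray(n,c[:,0],z)*1000).astype(np.float32);return cv2.minAreaRect(p)
def hsv(im): return [a.astype(int) for a in cv2.split(cv2.cvtColor(im,cv2.COLOR_RGB2HSV))]
E
python3 - <<'E'
from h import *
B={"top":dict(se=(155,205,228,308),pan=(285,168,395,258),wr=(450,195,495,232),nr=(428,258,460,286)),
"side":dict(se=(238,165,320,196),pan=(312,220,386,280),wr=(368,320,410,355),nr=(295,308,328,335))}
for n in B:
    im=cv2.imread(f"pics/{n}0.png")[:,:,::-1].copy();H,S,V=hsv(im);b=B[n]
    x0,y0=(330,290) if n=="top" else (300,280)
    print(n,"mat",H[y0,x0],S[y0,x0],V[y0,x0])
    mat=(H>105)&(H<140)&(S>20)&(S<90)
    warm=((H<35)|(H>165))&(S>90)
    c=blob(warm,b["pan"],5);r=rect(n,c,.012);print("panel",r)
    if n=="top":print(cv2.boxPoints(r).round(1).tolist())
    gold=(H>15)&(H<32)&(S>130)&(V>150);c=blob(gold,b["pan"]);print(" gilt",rect(n,c,.012))
    bright=((V>150)&(S<60))|warm
    c=blob(bright,b["se"],7);r=rect(n,c,.005);print("se",r,cv2.boxPoints(r).round(1).tolist())
    red=((H<8)|(H>170))&(S>120);c=blob(red,b["se"],5);print(" red",rect(n,c,.005))
    grip=(H>8)&(H<25)&(S>70)&(V>100);c=blob(grip,b["se"]);print(" grip",rect(n,c,.042))
    for k,m in(("wr",(V<90)&(S<90)),("nr",(H>10)&(H<32)&(S>90))):
        c=blob(m,b[k],9);r=rect(n,c,.011);print(k,r)
E
```

```text
top mat 133 40 167
panel ((588.3883056640625, -19.8277587890625), (199.4603729248047, 130.5111083984375), 67.5866470336914)
[[490.0, -87.0999984741211], [610.7000122070312, -136.89999389648438], [686.7000122070312, 47.5], [566.0999755859375, 97.19999694824219]]
 gilt ((534.276611328125, 2.707061767578125), (198.01966857910156, 10.952008247375488), 67.5556869506836)
se ((476.386962890625, 334.51153564453125), (253.69541931152344, 176.5419921875), 3.3577911853790283) [[344.6000061035156, 415.20001220703125], [354.8999938964844, 239.0], [608.2000122070312, 253.8000030517578], [597.7999877929688, 430.1000061035156]]
 red ((464.63385009765625, 297.74755859375), (7.856130599975586, 199.33786010742188), 74.251953125)
 grip ((465.598876953125, 337.0697326660156), (22.517681121826172, 78.07218933105469), 69.86780548095703)
wr ((581.3826293945312, -327.37969970703125), (44.09762954711914, 43.905269622802734), 2.050600290298462)
nr ((447.36407470703125, -261.9831848144531), (39.89279556274414, 42.46316909790039), 1.082282304763794)
side mat 143 26 169
panel ((585.3067016601562, -28.760597229003906), (209.98822021484375, 130.20657348632812), 67.30538177490234)
 gilt ((533.0469360351562, -3.361663818359375), (194.23175048828125, 9.036340713500977), 67.51713562011719)
se ((474.0292663574219, 349.8431396484375), (176.57122802734375, 241.4688262939453), 80.84750366210938) [[340.79998779296875, 281.8999938964844], [579.2000122070312, 243.5], [607.2999877929688, 417.79998779296875], [368.8999938964844, 456.20001220703125]]
 red ((423.648681640625, 305.5430603027344), (5.536949157714844, 89.45699310302734), 73.9226303100586)
 grip ((462.402587890625, 316.78955078125), (104.6145248413086, 216.9336395263672), 80.84750366210938)
wr ((569.025146484375, -348.5262145996094), (36.583595275878906, 20.641401290893555), 81.00918579101562)
nr ((447.67535400390625, -262.88397216796875), (60.25926971435547, 39.23726272583008), 79.3565902709961)
```

```bash
cat >> h.py <<'E'
def plan(*wps):  # each (x,y,z mm, yaw of tool x deg); prints scaled deltas
    s=telemetry.read_state();p=np.array(s["position"])*1000;R=np.array(s["tcp_rot"]);y=np.degrees(np.arctan2(R[1,0],R[0,0]))
    print("t",round(s["time_s"],2),"p",p.round(1),"yaw",round(y,2),"tilt",(R[:2,2]*57.3).round(2),"j",np.round(s["joint_positions"],1),"F",np.round(s["force"],1),"open",round(s["opening"],3),"g",round(s["grasp_force"],1))
    for w in wps:
        d=np.array(w[:3])-p;c,q=np.cos(np.radians(y)),np.sin(np.radians(y))
        t=np.array([c*d[0]+q*d[1],q*d[0]-c*d[1],-d[2]])/150
        a=(w[3]-y+180)%360-180
        print(t.round(3).tolist(),"az",round(-a/360,4));p=np.array(w[:3],float);y=w[3]
E
python3 - <<'E'
from h import *
plan((260,-520,222,-15.75),(375,-420,222,-15.75),(450,-290,222,-15.75),(490,-150,222,-15.75),(500,-10,222,-15.75),(495,125,222,-15.75),(485,260,200,-15.75),(479,336.5,100,-15.75))
E
```

```text
t 0.1 p [ 144.8 -607.3  221.7] yaw 13.39 tilt [-0.01  0.11] j [-86.8  30.3  82.1  -0.   67.7 -10.2] F [ 0.4  0.7 -0.2] open 1.001 g 0.0
[0.882, -0.388, -0.002] az 0.081
[0.557, -0.85, -0.0] az -0.0
[0.246, -0.97, -0.0] az -0.0
[0.003, -0.971, -0.0] az -0.0
[-0.189, -0.916, -0.0] az -0.0
[-0.276, -0.857, -0.0] az -0.0
[-0.308, -0.848, 0.147] az -0.0
[-0.177, -0.48, 0.667] az -0.0
```

Call:
{"api": "carry_out", "payload": {"deltas": [[[0.2, -0.09, 0, 0.01, 0.0, 0.016, -1], [0.4, -0.18, 0, 0, 0, 0.032, -1], [0.6, -0.27, 0, 0, 0, 0.048, -1], [0.8, -0.35, 0, 0, 0, 0.065, -1], [0.88, -0.39, 0, 0, 0, 0.081, -1], [0.88, -0.39, 0, 0, 0, 0.081, -1], [0.88, -0.39, 0, 0, 0, 0.081, -1], [0.88, -0.39, 0, 0, 0, 0.081, -1], [0.88, -0.39, 0, 0, 0, 0.081, -1], [0.88, -0.39, 0, 0, 0, 0.081, -1]]]}}

```text
time_s: 0.93
position: [0.2586, -0.5214, 0.2224]
tcp_rot: [[0.962, -0.273, -0.0], [-0.273, -0.962, -0.0], [-0.0, 0.0, -1.0]]
force: [0.5, 0.2, 0.2]
opening: 1.003
grasp_force: 0.0
```

Call:
{"api": "carry_out", "payload": {"deltas": [[[0.1, -0.17, 0, 0, 0, 0, -1], [0.2, -0.34, 0, 0, 0, 0, -1], [0.3, -0.5, 0, 0, 0, 0, -1], [0.45, -0.7, 0, 0, 0, 0, -1], [0.557, -0.85, 0, 0, 0, 0, -1], [0.6, -1.0, 0, 0, 0, 0, -1], [0.6, -1.0, 0, 0, 0, 0, -1], [0.6, -1.0, 0, 0, 0, 0, -1], [0.6, -1.0, 0, 0, 0, 0, -1], [0.6, -1.0, 0, 0, 0, 0, -1]]]}}

```text
time_s: 1.77
position: [0.3862, -0.402, 0.2226]
tcp_rot: [[0.962, -0.273, -0.0], [-0.273, -0.962, -0.001], [0.0, 0.001, -1.0]]
force: [-0.4, -0.2, 0.2]
opening: 0.998
grasp_force: 0.0
```

Call:
{"api": "carry_out", "payload": {"deltas": [[[0.05, -0.2, 0, 0, 0, 0, -1], [0.1, -0.4, 0, 0, 0, 0, -1], [0.15, -0.6, 0, 0, 0, 0, -1], [0.2, -0.8, 0, 0, 0, 0, -1], [0.2, -1.0, 0, 0, 0, 0, -1], [0.2, -1.0, 0, 0, 0, 0, -1], [0.2, -1.0, 0, 0, 0, 0, -1], [0.2, -1.0, 0, 0, 0, 0, -1], [0.2, -1.0, 0, 0, 0, 0, -1], [0.2, -1.0, 0, 0, 0, 0, -1]]]}}

```text
time_s: 2.6
position: [0.4563, -0.266, 0.2226]
tcp_rot: [[0.962, -0.274, 0.0], [-0.274, -0.962, -0.001], [0.0, 0.0, -1.0]]
force: [-0.6, -0.2, -0.2]
opening: 0.999
grasp_force: 0.0
```

Call:
{"api": "carry_out", "payload": {"deltas": [[[0, -0.2, 0, 0, 0, 0, -1], [0, -0.4, 0, 0, 0, 0, -1], [0, -0.6, 0, 0, 0, 0, -1], [0, -0.8, 0, 0, 0, 0, -1], [0, -1.0, 0, 0, 0, 0, -1], [0, -1.0, 0, 0, 0, 0, -1], [0, -1.0, 0, 0, 0, 0, -1], [0, -1.0, 0, 0, 0, 0, -1], [0, -1.0, 0, 0, 0, 0, -1], [0, -1.0, 0, 0, 0, 0, -1]]]}}

```text
time_s: 3.43
position: [0.4973, -0.1215, 0.2225]
tcp_rot: [[0.962, -0.274, 0.0], [-0.274, -0.962, -0.0], [0.0, 0.0, -1.0]]
force: [0.9, 0.1, -0.5]
opening: 1.001
grasp_force: 0.0
```

Call:
{"api": "carry_out", "payload": {"deltas": [[[-0.04, -0.2, 0, 0, 0, 0, -1], [-0.08, -0.4, 0, 0, 0, 0, -1], [-0.12, -0.6, 0, 0, 0, 0, -1], [-0.16, -0.8, 0, 0, 0, 0, -1], [-0.2, -1.0, 0, 0, 0, 0, -1], [-0.2, -1.0, 0, 0, 0, 0, -1], [-0.2, -1.0, 0, 0, 0, 0, -1], [-0.2, -1.0, 0, 0, 0, 0, -1], [-0.2, -1.0, 0, 0, 0, 0, -1], [-0.2, -1.0, 0, 0, 0, 0, -1]]]}}

```text
time_s: 4.27
position: [0.5095, 0.0311, 0.2225]
tcp_rot: [[0.962, -0.274, 0.0], [-0.274, -0.962, -0.0], [0.0, 0.0, -1.0]]
force: [0.8, -0.2, 0.3]
opening: 1.0
grasp_force: 0.0
```

```bash
python3 - <<'E'
from h import *
plan((485,240,200,-15.75),(479,336.5,100,-15.75),(479,336.5,11,-15.75))
E
```

```text
t 4.27 p [509.5  31.1 222.5] yaw -15.89 tilt [ 0.   -0.01] j [-9.1 21.4 98.3 -0.  60.2 96.8] F [ 0.8 -0.2  0.3] open 1.0 g 0.0
[-0.538, -1.295, 0.15] az -0.0004
[-0.213, -0.608, 0.667] az -0.0
[0.0, -0.0, 0.593] az -0.0
```

Call:
{"api": "carry_out", "payload": {"deltas": [[[-0.08, -0.19, 0, 0, 0, 0, -1], [-0.15, -0.38, 0, 0, 0, 0, -1], [-0.23, -0.57, 0, 0, 0, 0, -1], [-0.3, -0.76, 0, 0, 0, 0, -1], [-0.38, -0.95, 0, 0, 0, 0, -1], [-0.38, -0.95, 0, 0, 0, 0, -1], [-0.38, -0.95, 0, 0, 0, 0, -1], [-0.38, -0.95, 0, 0, 0, 0, -1], [-0.38, -0.95, 0, 0, 0, 0, -1], [-0.38, -0.95, 0, 0, 0, 0, -1]]]}}

```text
time_s: 5.1
position: [0.4935, 0.1837, 0.2225]
tcp_rot: [[0.962, -0.274, -0.0], [-0.274, -0.962, -0.0], [-0.0, 0.0, -1.0]]
force: [-0.2, 0.9, -0.7]
opening: 0.999
grasp_force: 0.0
```

Call:
{"api": "carry_out", "payload": {"deltas": [[[-0.08, -0.19, 0.1, 0, 0, 0, -1], [-0.15, -0.38, 0.2, 0, 0, 0, -1], [-0.23, -0.57, 0.3, 0, 0, 0, -1], [-0.3, -0.76, 0.4, 0, 0, 0, -1], [-0.37, -0.95, 0.5, 0, 0, 0, -1], [-0.37, -0.95, 0.6, 0, 0, 0, -1], [-0.37, -0.95, 0.65, 0, 0, 0, -1], [-0.37, -0.95, 0.65, 0, 0, 0, -1], [-0.37, -0.95, 0.65, 0, 0, 0, -1], [-0.37, -0.95, 0.65, 0, 0, 0, -1]]]}}

```text
time_s: 5.93
position: [0.4794, 0.3364, 0.1259]
tcp_rot: [[0.962, -0.274, 0.001], [-0.274, -0.962, 0.0], [0.001, -0.001, -1.0]]
force: [0.1, -0.1, -0.8]
opening: 0.998
grasp_force: 0.0
```

```bash
python3 - <<'E'
from h import *
plan((479,336.5,11,-15.75))
im=capture("side");cv2.imwrite("pics/s1.png",cv2.resize(im[100:280,180:420,::-1],None,fx=3,fy=3))
E
```

```text
t 5.93 p [479.4 336.4 125.9] yaw -15.87 tilt [0.06 0.02] j [ 24.1  34.4  92.9  -0.   52.6 130. ] F [ 0.1 -0.1 -0.8] open 0.998 g 0.0
[-0.003, -0.0, 0.766] az -0.0003
```

View pics/s1.png

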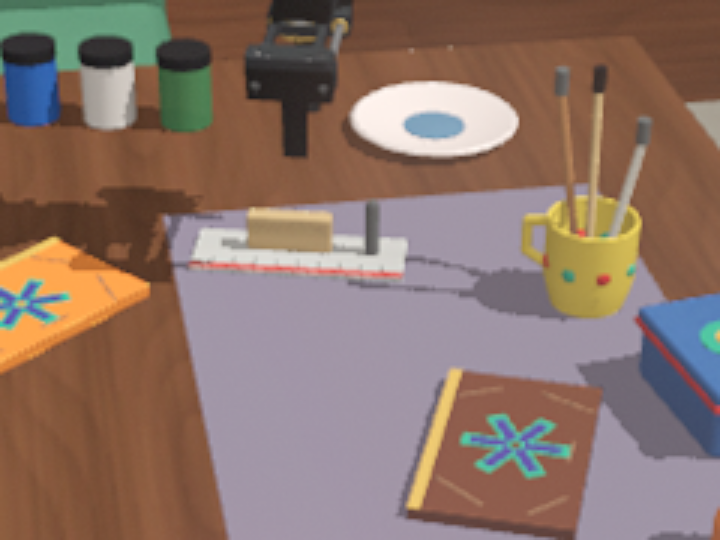

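The gripper hangs over the grip bar (finger at crop x≈295, bar spanning 248–332), clear of the post (372, 230) and the mug. I'll go down and grip.

Call:
{"api": "carry_out", "payload": {"deltas": [[[0, 0, 0.1, 0, 0, 0, -1], [0, 0, 0.2, 0, 0, 0, -1], [0, 0, 0.3, 0, 0, 0, -1], [0, 0, 0.4, 0, 0, 0, -1], [0, 0, 0.5, 0, 0, 0, -1], [0, 0, 0.6, 0, 0, 0, -1], [0, 0, 0.68, 0, 0, 0, -1], [0, 0, 0.72, 0, 0, 0, -1], [0, 0, 0.76, 0, 0, 0, -1], [0, 0, 0.76, 0, 0, 0, -1]]]}}

```text
time_s: 6.82
position: [0.4784, 0.337, 0.0105]
tcp_rot: [[0.962, -0.272, -0.001], [-0.272, -0.962, -0.0], [-0.001, 0.001, -1.0]]
force: [-0.4, -0.2, -0.3]
opening: 1.001
grasp_force: 0.0
```

Call:
{"api": "carry_out", "payload": {"deltas": [[[0, 0, 0, 0, 0, 0, 1], [0, 0, 0, 0, 0, 0, 1], [0, 0, 0, 0, 0, 0, 1], [0, 0, 0, 0, 0, 0, 1], [0, 0, 0, 0, 0, 0, 1], [0, 0, 0, 0, 0, 0, 1], [0, 0, 0, 0, 0, 0, 1], [0, 0, 0, 0, 0, 0, 1], [0, 0, 0, 0, 0, 0, 1], [0, 0, 0, 0, 0, 0, 1]]]}}

```text
time_s: 7.65
position: [0.4784, 0.3373, 0.011]
tcp_rot: [[0.962, -0.272, -0.0], [-0.272, -0.962, -0.0], [-0.0, 0.0, -1.0]]
force: [0.2, 0.2, -0.1]
opening: 0.326
grasp_force: 0.0
```

Call:
{"api": "carry_out", "payload": {"deltas": [[[0, 0, -0.03, 0, 0, 0, 1], [0, 0, -0.07, 0, 0, 0, 1], [0, 0, -0.12, 0, 0, 0, 1], [0, 0, -0.18, 0, 0, 0, 1], [0, 0, -0.24, 0, 0, 0, 1], [0, 0, -0.3, 0, 0, 0, 1], [0, 0, -0.36, 0, 0, 0, 1], [0, 0, -0.4, 0, 0, 0, 1], [0, 0, -0.4, 0, 0, 0, 1], [0, 0, -0.4, 0, 0, 0, 1]]]}}

```text
time_s: 8.48
position: [0.4787, 0.3375, 0.0717]
tcp_rot: [[0.962, -0.272, 0.001], [-0.272, -0.962, 0.0], [0.001, -0.001, -1.0]]
force: [-0.4, 0.1, -6.3]
opening: 0.203
grasp_force: 30.0
```

```bash
python3 - <<'E'
from h import *
plan((481,240,70,30),(475,135,70,67.6),(475,30,70,67.6))
im=capture("side");cv2.imwrite("pics/s2.png",cv2.resize(im[100:280,180:420,::-1],None,fx=3,fy=3))
E
```

```text
t 8.48 p [478.7 337.5  71.7] yaw -15.76 tilt [0.06 0.03] j [ 24.3  39.1  94.7   0.   46.2 130. ] F [-0.4  0.1 -6.3] open 0.203 g 30.0
[0.191, 0.621, 0.011] az -0.1271
[-0.385, 0.586, -0.0] az -0.1044
[-0.647, 0.267, -0.0] az -0.0
```

View pics/s2.png

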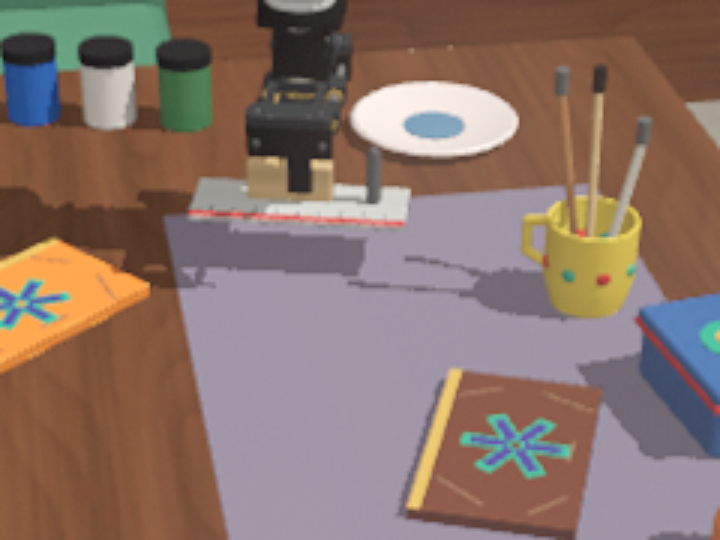

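Call:
{"api": "carry_out", "payload": {"deltas": [[[0.01, 0.04, 0, 0, 0, -0.008, 1], [0.03, 0.1, 0, 0, 0, -0.02, 1], [0.05, 0.17, 0, 0, 0, -0.035, 1], [0.08, 0.25, 0, 0, 0, -0.05, 1], [0.1, 0.33, 0, 0, 0, -0.066, 1], [0.13, 0.41, 0, 0, 0, -0.082, 1], [0.15, 0.48, 0, 0, 0, -0.097, 1], [0.17, 0.54, 0, 0, 0, -0.11, 1], [0.18, 0.59, 0, 0, 0, -0.12, 1], [0.19, 0.62, 0, 0, 0, -0.127, 1]]]}}

```text
time_s: 9.37
position: [0.4799, 0.239, 0.0704]
tcp_rot: [[0.865, 0.501, -0.002], [0.501, -0.865, -0.001], [-0.002, -0.0, -1.0]]
force: [-0.7, 0.3, -6.5]
opening: 0.206
grasp_force: 30.0
```

Call:
{"api": "carry_out", "payload": {"deltas": [[[-0.02, 0.03, 0, 0, 0, -0.006, 1], [-0.06, 0.09, 0, 0, 0, -0.016, 1], [-0.1, 0.16, 0, 0, 0, -0.028, 1], [-0.15, 0.23, 0, 0, 0, -0.041, 1], [-0.2, 0.31, 0, 0, 0, -0.055, 1], [-0.25, 0.38, 0, 0, 0, -0.068, 1], [-0.3, 0.45, 0, 0, 0, -0.08, 1], [-0.34, 0.51, 0, 0, 0, -0.091, 1], [-0.37, 0.56, 0, 0, 0, -0.1, 1], [-0.385, 0.586, 0, 0, 0, -0.1044, 1]]]}}

```text
time_s: 10.2
position: [0.4741, 0.134, 0.0706]
tcp_rot: [[0.381, 0.925, -0.001], [0.925, -0.381, -0.0], [-0.001, -0.001, -1.0]]
force: [-0.6, -0.8, -6.9]
opening: 0.205
grasp_force: 30.0
```

Call:
{"api": "carry_out", "payload": {"deltas": [[[-0.04, 0.02, 0, 0, 0, 0, 1], [-0.1, 0.04, 0, 0, 0, 0, 1], [-0.18, 0.07, 0, 0, 0, 0, 1], [-0.27, 0.11, 0, 0, 0, 0, 1], [-0.36, 0.15, 0, 0, 0, 0, 1], [-0.45, 0.18, 0, 0, 0, 0, 1], [-0.53, 0.21, 0, 0, 0, 0, 1], [-0.59, 0.24, 0, 0, 0, 0, 1], [-0.63, 0.26, 0, 0, 0, 0, 1], [-0.647, 0.267, 0, 0, 0, 0, 1]]]}}

```text
time_s: 11.03
position: [0.475, 0.029, 0.0711]
tcp_rot: [[0.383, 0.924, 0.001], [0.924, -0.383, -0.0], [0.0, 0.001, -1.0]]
force: [-0.2, 0.5, -5.1]
opening: 0.206
grasp_force: 30.0
```

```bash
cat >> h.py <<'E'
def crop(n,f,b,k=3):
    im=capture(n);x0,y0,x1,y1=b;cv2.imwrite(f,cv2.resize(im[y0:y1,x0:x1,::-1],None,fx=k,fy=k));return im
E
python3 - <<'E'
from h import *
plan((481,27.5,30,67.6))
im=crop("side","pics/s3.png",(220,130,420,300));np.save("s3.npy",im)
im=capture("top");np.save("t3.npy",im)
E
```

```text
t 11.03 p [475.   29.   71.1] yaw 67.46 tilt [ 0.04 -0.01] j [-10.   34.  110.6  -0.   35.4  12.6] F [-0.2  0.5 -5.1] open 0.206 g 30.0
[0.006, 0.041, 0.274] az -0.0004
```

View pics/s3.png

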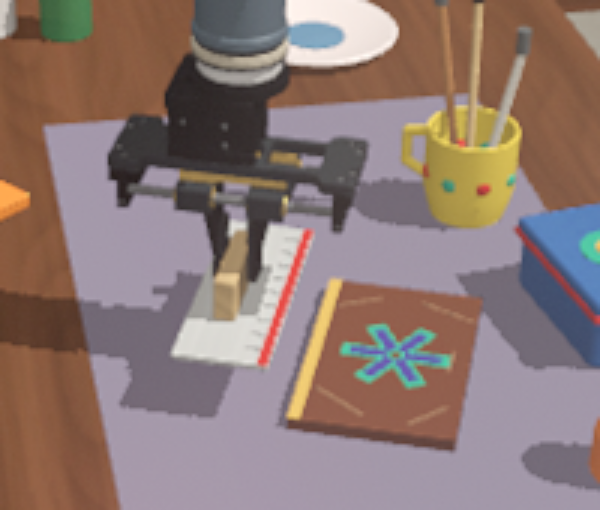

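Call:
{"api": "carry_out", "payload": {"deltas": [[[0, 0.01, 0.02, 0, 0, 0, 1], [0, 0.02, 0.06, 0, 0, 0, 1], [0, 0.03, 0.1, 0, 0, 0, 1], [0, 0.04, 0.15, 0, 0, 0, 1], [0, 0.04, 0.2, 0, 0, 0, 1], [0, 0.04, 0.24, 0, 0, 0, 1], [0, 0.04, 0.27, 0, 0, 0, 1], [0, 0.04, 0.29, 0, 0, 0, 1], [0, 0.04, 0.3, 0, 0, 0, 1], [0, 0.04, 0.3, 0, 0, 0, 1]]]}}

```text
time_s: 11.97
position: [0.4798, 0.0278, 0.0257]
tcp_rot: [[0.382, 0.924, -0.001], [0.924, -0.382, 0.0], [-0.0, -0.001, -1.0]]
force: [0.6, 0.7, -5.1]
opening: 0.2
grasp_force: 30.0
```

```bash
python3 - <<'E'
from h import *
plan((481,27.5,18,67.6))
def fit(n,im,m,z,box):
    c=blob(m,box,3);return rect(n,c,z)
for n,box in(("top",(200,170,400,330)),("side",(260,190,400,300))):
    im=capture(n);np.save(n+"4.npy",im);H,S,V=hsv(im)
    red=((H<6)|(H>172))&(S>130)&(V>120);gold=(H>15)&(H<32)&(S>130)&(V>150)
    ex=np.array([.924,-.381]);ey=np.array([.381,.924])
    for z in(.011,.017):
        r=fit(n,im,red,z,box);print(n,z,"red",np.round(r[0],1),np.round(r[1],1),round(r[2],2),"x,y",(ex@r[0]).round(1),(ey@r[0]).round(1))
    b2=(290,170,395,258) if n=="top" else (312,220,386,280)
    r=fit(n,im,gold,.012,b2);print(n,"gilt",np.round(r[0],1),np.round(r[1],1),round(r[2],2),"x,y",(ex@r[0]).round(1),(ey@r[0]).round(1))
cv2.imwrite("pics/s4.png",cv2.resize(im[130:300,220:420,::-1],None,fx=3,fy=3))
E
```

```text
t 11.97 p [479.8  27.8  25.7] yaw 67.54 tilt [-0.04  0.01] j [-10.   39.5 111.   -0.   29.6  12.4] F [ 0.6  0.7 -5.1] open 0.2 g 30.0
[0.001, 0.009, 0.051] az -0.0002
top 0.011 red [485.1 -65. ] [34.4  7.6] 70.2 x,y 473.0 124.8
top 0.017 red [484.2 -64.6] [34.2  7.5] 70.2 x,y 472.0 124.8
top gilt [504.1 -70.2] [39.7 10.7] 67.43 x,y 492.5 127.2
side 0.011 red [515.  10.] [194.6   4.6] 67.54 x,y 472.0 205.4
side 0.017 red [513.1   1.6] [193.3   4.6] 67.54 x,y 473.4 197.0
side gilt [533.1  -3.4] [194.2   9.3] 67.39 x,y 493.9 200.0
```

View pics/s4.png

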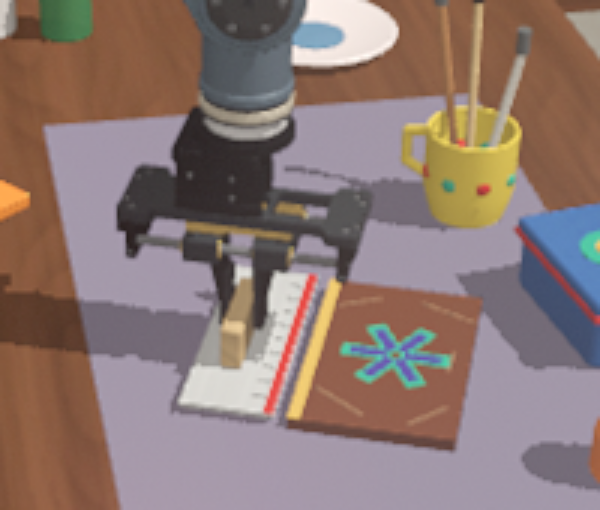

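Call:
{"api": "carry_out", "payload": {"deltas": [[[0, 0, 0.01, 0, 0, 0, 1], [0, 0, 0.02, 0, 0, 0, 1], [0, 0, 0.03, 0, 0, 0, 1], [0, 0, 0.035, 0, 0, 0, 1], [0, 0, 0.04, 0, 0, 0, 1], [0, 0, 0.04, 0, 0, 0, 1], [0, 0, 0.04, 0, 0, 0, 1], [0, 0, 0.04, 0, 0, 0, 1], [0, 0, 0.04, 0, 0, 0, 1], [0, 0, 0.04, 0, 0, 0, 1]]]}}

```text
time_s: 12.9
position: [0.48, 0.0278, 0.0201]
tcp_rot: [[0.382, 0.924, 0.0], [0.924, -0.382, -0.0], [0.0, 0.0, -1.0]]
force: [0.1, 0.6, -6.6]
opening: 0.206
grasp_force: 30.0
```

Call:
{"api": "carry_out", "payload": {"deltas": [[[0, 0, 0.005, 0, 0, 0, 1], [0, 0, 0.01, 0, 0, 0, 1], [0, 0, 0.013, 0, 0, 0, 1], [0, 0, 0.013, 0, 0, 0, 1], [0, 0, 0.013, 0, 0, 0, 1], [0, 0, 0.013, 0, 0, 0, 1], [0, 0, 0.013, 0, 0, 0, 1], [0, 0, 0.013, 0, 0, 0, 1], [0, 0, 0.013, 0, 0, 0, 1], [0, 0, 0.013, 0, 0, 0, 1]]]}}

```text
time_s: 13.73
position: [0.48, 0.0278, 0.0183]
tcp_rot: [[0.382, 0.924, 0.0], [0.924, -0.382, -0.0], [0.0, 0.0, -1.0]]
force: [-0.8, 0.5, 2.1]
opening: 0.205
grasp_force: 30.0
```

Call:
{"api": "carry_out", "payload": {"deltas": [[[0, 0.007, -0.001, 0, 0, 0, 1], [0, 0.014, -0.001, 0, 0, 0, 1], [0, 0.021, -0.001, 0, 0, 0, 1], [0, 0.028, -0.001, 0, 0, 0, 1], [0, 0.035, -0.001, 0, 0, 0, 1], [0, 0.042, -0.001, 0, 0, 0, 1], [0, 0.047, -0.001, 0, 0, 0, 1], [0, 0.05, -0.001, 0, 0, 0, 1], [0, 0.053, -0.001, 0, 0, 0, 1], [0, 0.053, -0.001, 0, 0, 0, 1]]]}}

```text
time_s: 14.57
position: [0.485, 0.0254, 0.0184]
tcp_rot: [[0.382, 0.924, -0.005], [0.924, -0.382, 0.001], [-0.001, -0.005, -1.0]]
force: [-5.0, 1.2, 5.4]
opening: 0.202
grasp_force: 30.0
```

```bash
cat > gap.py <<'E'
from h import *
ex=np.array([.924,-.381]);ey=np.array([.381,.924])
plan()
for n,box,b2 in(("side",(260,190,400,300),(300,215,386,285)),("top",(200,170,400,330),(280,170,395,262))):
    im=capture(n);H,S,V=hsv(im)
    red=((H<6)|(H>172))&(S>130)&(V>120);gold=(H>15)&(H<32)&(S>130)&(V>150)
    for nm,m,z,b in(("red",red,.005,box),("gilt",gold,.012,b2)):
        r=rect(n,blob(m,b),z);print(n,nm,np.round(r[0],1),np.round(r[1],1),round(r[2],2),"x,y",(ex@r[0]).round(1),(ey@r[0]).round(1))
E
python3 gap.py
```

```text
t 14.57 p [485.   25.4  18.4] yaw 67.54 tilt [-0.26  0.05] j [-10.2  40.5 110.2   0.   29.6  12.2] F [-5.   1.2  5.4] open 0.202 g 30.0
side red [520.    4.7] [193.5   6.6] 67.32 x,y 478.7 202.4
side gilt [533.3  -3.5] [194.2   9.5] 67.48 x,y 494.1 200.0
top red [489.4 -67.5] [33.8  7. ] 70.15 x,y 478.0 124.1
top gilt [503.5 -71.6] [36.6 10.7] 67.43 x,y 492.5 125.7
```

Call:
{"api": "carry_out", "payload": {"deltas": [[[0, 0.0, -0.005, 0, 0, 0, 1], [0, 0.005, -0.005, 0, 0, 0, 1], [0, 0.01, -0.005, 0, 0, 0, 1], [0, 0.015, -0.005, 0, 0, 0, 1], [0, 0.02, -0.005, 0, 0, 0, 1], [0, 0.025, -0.005, 0, 0, 0, 1], [0, 0.027, -0.005, 0, 0, 0, 1], [0, 0.027, -0.005, 0, 0, 0, 1], [0, 0.027, -0.005, 0, 0, 0, 1], [0, 0.027, -0.005, 0, 0, 0, 1]]]}}

```text
time_s: 15.5
position: [0.4896, 0.0237, 0.0187]
tcp_rot: [[0.382, 0.924, -0.003], [0.924, -0.382, 0.001], [-0.0, -0.003, -1.0]]
force: [-3.3, 3.2, -6.1]
opening: 0.202
grasp_force: 30.0
```

```bash
python3 gap.py
```

```text
t 15.5 p [489.6  23.7  18.7] yaw 67.54 tilt [-0.17  0.04] j [-10.3  40.6 109.6   0.   30.   12.1] F [-3.3  3.2 -6.1] open 0.202 g 30.0
side red [523.7   4.3] [193.5   6.5] 68.4 x,y 482.3 203.5
side gilt [532.2  -3. ] [194.2  11.9] 67.55 x,y 492.9 200.0
top red [493.6 -70.3] [30.8  6.6] 67.44 x,y 482.9 123.1
top gilt [503.2 -72.7] [34.4 11. ] 67.43 x,y 492.7 124.6
```

Call:
{"api": "carry_out", "payload": {"deltas": [[[0, 0.003, 0.001, 0, 0, 0, 1], [0, 0.006, 0.002, 0, 0, 0, 1], [0, 0.009, 0.002, 0, 0, 0, 1], [0, 0.012, 0.002, 0, 0, 0, 1], [0, 0.015, 0.002, 0, 0, 0, 1], [0, 0.018, 0.002, 0, 0, 0, 1], [0, 0.02, 0.002, 0, 0, 0, 1], [0, 0.02, 0.002, 0, 0, 0, 1], [0, 0.02, 0.002, 0, 0, 0, 1], [0, 0.02, 0.002, 0, 0, 0, 1]]]}}

```text
time_s: 16.43
position: [0.492, 0.0224, 0.0186]
tcp_rot: [[0.382, 0.924, -0.004], [0.924, -0.382, 0.001], [-0.001, -0.004, -1.0]]
force: [-5.3, 2.7, -4.9]
opening: 0.204
grasp_force: 30.0
```

```bash
python3 gap.py; python3 - <<'E'
from h import *
im=crop("side","pics/s5.png",(280,170,400,290),5)
E
```

```text
t 16.43 p [492.   22.4  18.6] yaw 67.55 tilt [-0.2   0.03] j [-10.4  40.7 109.2  -0.   30.3  12. ] F [-5.3  2.7 -4.9] open 0.204 g 30.0
side red [526.4   3.7] [193.6   5.8] 68.31 x,y 485.0 204.0
side gilt [534.9  -3.6] [194.3  11.9] 67.57 x,y 495.6 200.5
top red [496.3 -72.1] [29.5  6.7] 68.88 x,y 486.1 122.5
top gilt [505.5 -74. ] [32.4 10.7] 68.79 x,y 495.3 124.2
```

View pics/s5.png

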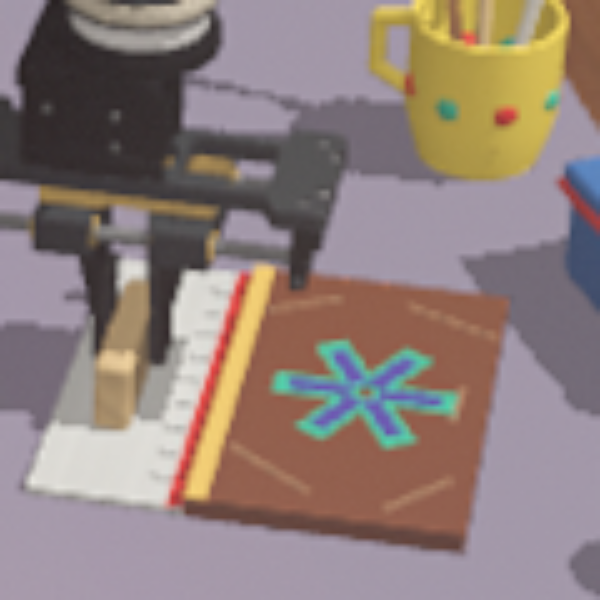

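Call:
{"api": "carry_out", "payload": {"deltas": [[[0, -0.002, 0.003, 0, 0, 0, 1], [0, -0.004, 0.005, 0, 0, 0, 1], [0, -0.004, 0.006, 0, 0, 0, 1], [0, -0.004, 0.006, 0, 0, 0, 1], [0, -0.004, 0.006, 0, 0, 0, 1], [0, -0.004, 0.006, 0, 0, 0, 1], [0, -0.004, 0.006, 0, 0, 0, 1], [0, -0.004, 0.006, 0, 0, 0, 1], [0, -0.004, 0.006, 0, 0, 0, 1], [0, -0.004, 0.006, 0, 0, 0, 1]]]}}

```text
time_s: 17.42
position: [0.492, 0.0224, 0.0184]
tcp_rot: [[0.382, 0.924, -0.002], [0.924, -0.382, 0.0], [-0.001, -0.002, -1.0]]
force: [-6.1, 2.1, 0.7]
opening: 0.206
grasp_force: 30.0
```

```bash
python3 gap.py
```

```text
t 17.42 p [492.   22.4  18.4] yaw 67.56 tilt [-0.12  0.01] j [-10.4  40.7 109.3  -0.   30.1  12.1] F [-6.1  2.1  0.7] open 0.206 g 30.0
side red [526.4   3.7] [193.6   5.8] 68.31 x,y 485.0 204.0
side gilt [534.9  -3.6] [194.3  11.9] 67.57 x,y 495.6 200.5
top red [496.3 -72.1] [29.5  6.7] 68.88 x,y 486.1 122.5
top gilt [505.6 -73.8] [32.  10.7] 68.79 x,y 495.3 124.4
```

Call:
{"api": "carry_out", "payload": {"deltas": [[[0, 0, 0, 0, 0, 0, 0.5], [0, 0, 0, 0, 0, 0, 0.4], [0, 0, 0, 0, 0, 0, 0.3], [0, 0, 0, 0, 0, 0, 0.2], [0, 0, 0, 0, 0, 0, 0.2], [0, 0, 0, 0, 0, 0, 0.2], [0, 0, 0, 0, 0, 0, 0.2], [0, 0, -0.02, 0, 0, 0, 0.2], [0, 0, -0.05, 0, 0, 0, 0.2], [0, 0, -0.1, 0, 0, 0, 0.2]]]}}

```text
time_s: 18.35
position: [0.493, 0.0224, 0.0329]
tcp_rot: [[0.382, 0.924, -0.001], [0.924, -0.382, 0.0], [-0.0, -0.001, -1.0]]
force: [-0.5, 0.3, 0.2]
opening: 0.396
grasp_force: 0.0
```

Call:
{"api": "carry_out", "payload": {"deltas": [[[0, 0, -0.1, 0, 0, 0, 0.2], [0, 0, -0.2, 0, 0, 0, 0.2], [0, 0, -0.4, 0, 0, 0, 0], [0, 0, -0.6, 0, 0, 0, -1], [0, 0, -0.8, 0, 0, 0, -1], [0, 0, -0.8, 0, 0, 0, -1], [0, 0, -0.8, 0, 0, 0, -1], [0, 0, -0.8, 0, 0, 0, -1], [0, 0, -0.8, 0, 0, 0, -1], [0, 0, -0.8, 0, 0, 0, -1]]]}}

```text
time_s: 19.18
position: [0.4922, 0.0225, 0.1516]
tcp_rot: [[0.382, 0.924, -0.003], [0.924, -0.382, 0.001], [-0.001, -0.003, -1.0]]
force: [-1.2, -0.5, -0.2]
opening: 0.92
grasp_force: 0.0
```

```bash
python3 gap.py; python3 - <<'E'
from h import *
im=crop("side","pics/s6.png",(280,170,400,290),5);cv2.imwrite("pics/sfull.png",im[:,:,::-1])
b=(360,305,420,365);H,S,V=hsv(im)
print(V[320:356:4,368:412:4])
im=capture("top");cv2.imwrite("pics/tfull.png",im[:,:,::-1]);H,S,V=hsv(im)
print(V[200:228:3,456:492:3])
E
```

```text
t 19.18 p [492.2  22.5 151.6] yaw 67.54 tilt [-0.17  0.03] j [-10.4  26.4 104.8   0.   49.   12.1] F [-1.2 -0.5 -0.2] open 0.92 g 0.0
side red [526.4   3.7] [193.6   5.8] 68.31 x,y 485.0 204.0
side gilt [534.9  -3.6] [194.3  11. ] 67.56 x,y 495.6 200.5
top red [500.3 -61.1] [52.9  7.2] 68.85 x,y 485.6 134.2
top gilt [509.9 -63.8] [57.1 10.8] 67.42 x,y 495.4 135.3
[[168 168 168 167 169 168 168 168 168 168 168]
 [168 168 169 168 170 165 169 168 168 168 168]
 [168 168 165 131 132 135 134 133 168 168 168]
 [169 163 132 134 115  96  92 134 135 168 168]
 [116 119 125 135 112  91  84 134 135 169 168]
 [119 119  82 137 134 133 135 134 132 168 168]
 [116 119  82  87  88 110 117 107 106 168 167]
 [168 144 117  86  89  93 100 107 165 168 168]
 [167 168 169 169 168 159 158 168 168 168 168]]
[[177 175 176 176 177 173 173 176 174 175 174 173]
 [174 175 176 147 120 120 123 124 168 175 173 174]
 [176 175 117 123 116 114 118 119 120 170 173 172]
 [175 168 113 120 103  62  50 111 118 121 172 172]
 [178  88 116 118 106 102  86  55 116 118 172 170]
 [172  63 102 115 114 102 103 104 118 117 173 171]
 [130  99  55 115 116 117 119 120 113 153 171 168]
 [170 103  62  56 111 116 113 116 141 170 171 169]
 [175 100 105  85  51  49  55  93 170 172 171 172]
 [171 130 102 103 102 103 102 163 169 169 168 170]]
```

View pics/s6.png

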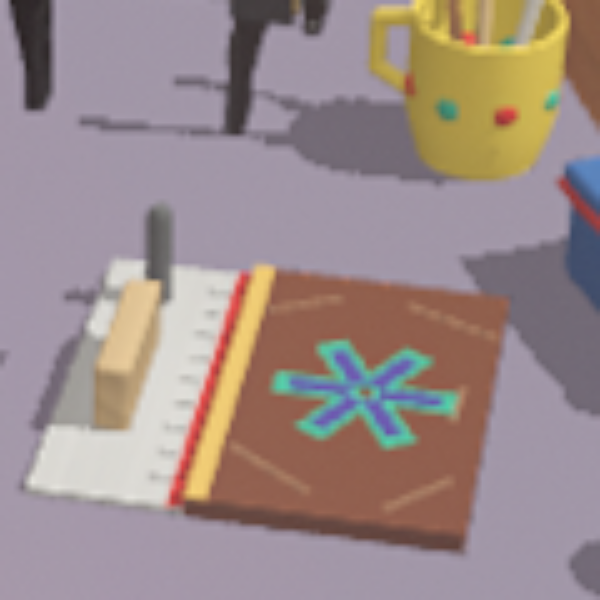

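The straightedge lies flat along the gilt edge (red line from (175,500) to (245,275) against the gilt band), with the post upright at (158,250), and the panel has moved only ~2 mm. Next I'll locate the wide ring and the post.

```bash
python3 - <<'E'
from h import *
for n,b,pb in(("top",(452,196,494,232),(255,180,300,230)),("side",(366,320,414,356),(303,205,320,232))):
    im=cv2.imread(f"pics/{n}full.png")[:,:,::-1].copy();H,S,V=hsv(im)
    lab=cv2.cvtColor(im,cv2.COLOR_RGB2LAB).astype(int);ch=np.hypot(lab[...,1]-128,lab[...,2]-128)
    x0,y0,x1,y1=b;print(ch[y0:y1:4,x0:x1:4].astype(int))
    m=(ch<5)&(V<150);c=blob(m,b,3)
    for z in(.011,.022):print(n,z,rect(n,c,z))
    if n=="side":
        m=(V<110)&(ch<6);c=blob(m,pb,1);print("post",c[:,0].min(0),c[:,0].max(0))
E
```

```text
[ WARN:0@0.007] global loadsave.cpp:275 findDecoder imread_('pics/topfull.png'): can't open/read file: check file path/integrity
Traceback (most recent call last):
TypeError: 'NoneType' object is not subscriptable
```

Fix file names.

```bash
python3 - <<'E'
from h import *
for n,b,pb in(("top",(452,196,494,232),(255,180,300,230)),("side",(366,320,414,356),(303,205,320,232))):
    im=cv2.imread(f"pics/{n[0]}full.png")[:,:,::-1].copy();H,S,V=hsv(im)
    lab=cv2.cvtColor(im,cv2.COLOR_RGB2LAB).astype(int);ch=np.hypot(lab[...,1]-128,lab[...,2]-128)
    x0,y0,x1,y1=b;print(ch[y0:y1:4,x0:x1:4].astype(int))
    m=(ch<5)&(V<150);c=blob(m,b,3)
    for z in(.011,.022):print(n,z,rect(n,c,z))
    if n=="side":
        m=(V<110)&(ch<6);c=blob(m,pb,1);print("post",c[:,0].min(0),c[:,0].max(0))
        print(V[205:234:3,303:322:2])
E
```

```text
[[13 13 14 14 14 14 13 15 15 15 13]
 [13 14 14 14 14 12 12 13 14 14 15]
 [14 13 12  6  2  2  1  7 13 14 14]
 [15 15 11  2  1  1  1  1 13 12 14]
 [14 14  1  1  7 12  0  1  7 14 13]
 [14 14  1  1  1  9  1  2 10 14 14]
 [14 14  9  1  1  1  2  2 15 14 14]
 [14 13 10 10  2  1  6 14 15 13 14]
 [13 15 11 10 11 10 13 15 15 15 15]]
top 0.011 ((588.106201171875, -335.2335205078125), (53.33995056152344, 59.536529541015625), 43.14703369140625)
top 0.022 ((585.3626098632812, -331.88824462890625), (52.79877471923828, 58.932491302490234), 43.147178649902344)
[[10  9 10 10 10  9  9  9  9 10  9  9]
 [ 9  9  9 10 11  9 11  9 10  9 10  9]
 [10  9  9  1  0  0  0  0  7  9 10  9]
 [ 9 11  9  1  0  1  2  1  0  9  9 10]
 [ 9  8  7  0  0  2  2  0  0  2 10  9]
 [ 9  7  4  1  1  0  0  1  1  7 10  9]
 [ 9  8  8  1  2  0  1  1  1 11  9  9]
 [ 9  9  7  5  1  1  1  1  1  9 10  9]
 [10 10  9  9 10  9  9 10 10  9  9  9]]
side 0.011 ((588.9139404296875, -335.58953857421875), (73.8736343383789, 54.57571792602539), 68.8205795288086)
side 0.022 ((584.489990234375, -346.428955078125), (72.91488647460938, 53.867454528808594), 68.82056427001953)
post [309 212] [313 225]
[[168 168 168 167 167 167 168 168 168 167]
 [168 167 168 168 168 168 168 168 167 168]
 [168 168 168 161 130 142 168 168 168 169]
 [168 168 170 112  96 110 171 168 168 168]
 [168 168 170 113  95 108 171 167 167 168]
 [167 167 169 114  95 109 171 167 168 167]
 [218 219 225 123  97 118 205 192 189 173]
 [220 207 222 210 208 117 219 217 216 218]
 [158 227 224 228 203 113 221 218 217 215]
 [202 222 226 226 187 220 219 217 218 194]]
```

```bash
python3 - <<'E'
from h import *
print(ray("side",[[311.3,211.5]],.059)*1000)
im=capture("top");H,S,V=hsv(im);cv2.imwrite("pics/tpost.png",im[:,:,::-1])
plan((540,-100,120,27.5),(575,-225,120,27.5),(588.4,-335.4,100,27.5),(588.4,-335.4,6,27.5))
E
```

```text
[[514.96954504  79.49837575]]
t 19.43 p [493.   22.4 152.2] yaw 67.54 tilt [-0.08  0.01] j [-10.4  26.4 104.7   0.   49.   12.1] F [ 0.2 -0.1  0.1] open 0.995 g 0.0
[-0.634, 0.601, 0.215] az 0.1112
[-0.178, 0.847, -0.0] az -0.0
[-0.261, 0.694, 0.133] az -0.0
[0.0, 0.0, 0.627] az -0.0
```

Call:
{"api": "carry_out", "payload": {"deltas": [[[-0.1, 0.1, 0.02, 0, 0, 0.015, -1], [-0.2, 0.2, 0.06, 0, 0, 0.03, -1], [-0.3, 0.3, 0.1, 0, 0, 0.045, -1], [-0.4, 0.4, 0.13, 0, 0, 0.06, -1], [-0.5, 0.5, 0.17, 0, 0, 0.075, -1], [-0.58, 0.56, 0.2, 0, 0, 0.09, -1], [-0.634, 0.6, 0.215, 0, 0, 0.105, -1], [-0.634, 0.601, 0.215, 0, 0, 0.1112, -1], [-0.634, 0.601, 0.215, 0, 0, 0.1112, -1], [-0.634, 0.601, 0.215, 0, 0, 0.1112, -1]]]}}

```text
time_s: 20.27
position: [0.54, -0.1, 0.1202]
tcp_rot: [[0.887, 0.463, -0.001], [0.463, -0.887, 0.0], [-0.001, -0.001, -1.0]]
force: [0.0, -0.5, 0.5]
opening: 1.002
grasp_force: 0.0
```

Call:
{"api": "carry_out", "payload": {"deltas": [[[-0.03, 0.15, 0, 0, 0, 0, -1], [-0.06, 0.3, 0, 0, 0, 0, -1], [-0.1, 0.45, 0, 0, 0, 0, -1], [-0.13, 0.6, 0, 0, 0, 0, -1], [-0.16, 0.75, 0, 0, 0, 0, -1], [-0.178, 0.847, 0, 0, 0, 0, -1], [-0.22, 0.96, 0, 0, 0, 0, -1], [-0.22, 0.96, 0, 0, 0, 0, -1], [-0.22, 0.96, 0, 0, 0, 0, -1], [-0.22, 0.96, 0, 0, 0, 0, -1]]]}}

```text
time_s: 21.1
position: [0.5767, -0.2418, 0.1203]
tcp_rot: [[0.887, 0.462, -0.002], [0.462, -0.887, 0.002], [-0.001, -0.002, -1.0]]
force: [-0.3, -0.3, 0.1]
opening: 1.0
grasp_force: 0.0
```

Call:
{"api": "carry_out", "payload": {"deltas": [[[-0.05, 0.1, 0.05, 0, 0, 0, -1], [-0.1, 0.25, 0.1, 0, 0, 0, -1], [-0.15, 0.4, 0.2, 0, 0, 0, -1], [-0.2, 0.5, 0.3, 0, 0, 0, -1], [-0.219, 0.581, 0.35, 0, 0, 0, -1], [-0.219, 0.581, 0.4, 0, 0, 0, -1], [-0.219, 0.581, 0.4, 0, 0, 0, -1], [-0.219, 0.581, 0.4, 0, 0, 0, -1], [-0.219, 0.581, 0.4, 0, 0, 0, -1], [-0.219, 0.581, 0.4, 0, 0, 0, -1]]]}}

```text
time_s: 21.93
position: [0.589, -0.3345, 0.0615]
tcp_rot: [[0.886, 0.463, 0.001], [0.463, -0.886, -0.0], [0.0, 0.001, -1.0]]
force: [0.7, 0.4, 0.2]
opening: 1.001
grasp_force: 0.0
```

```bash
python3 - <<'E'
from h import *
plan((588.4,-335.4,6,27.5))
crop("side","pics/s7.png",(300,200,460,380),3)
E
```

```text
t 21.93 p [ 589.  -334.5   61.5] yaw 27.58 tilt [ 0.04 -0.02] j [-39.   45.2  80.6   0.   54.1  23.4] F [0.7 0.4 0.2] open 1.001 g 0.0
[-0.007, 0.003, 0.37] az 0.0002
```

View pics/s7.png

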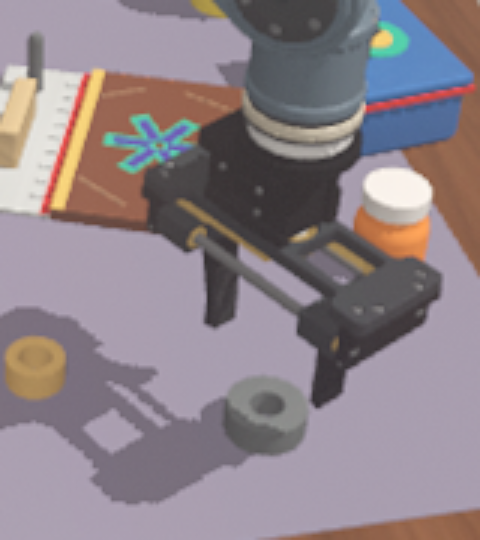

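The fingers straddle the wide ring (ring at crop (265,410), fingertips at (215,325) and (325,405), still 60 mm up) and are clear of the jar.

Call:
{"api": "carry_out", "payload": {"deltas": [[[0, 0, 0.06, 0, 0, 0, -1], [-0.007, 0, 0.12, 0, 0, 0, -1], [-0.007, 0, 0.18, 0, 0, 0, -1], [-0.007, 0, 0.24, 0, 0, 0, -1], [-0.007, 0, 0.3, 0, 0, 0, -1], [-0.007, 0, 0.34, 0, 0, 0, -1], [-0.007, 0, 0.37, 0, 0, 0, -1], [-0.007, 0, 0.37, 0, 0, 0, -1], [-0.007, 0, 0.37, 0, 0, 0, 1], [-0.007, 0, 0.37, 0, 0, 0, 1]]]}}

```text
time_s: 22.82
position: [0.588, -0.3362, 0.0054]
tcp_rot: [[0.887, 0.462, 0.001], [0.462, -0.887, -0.001], [0.0, 0.001, -1.0]]
force: [-0.6, -0.4, -0.6]
opening: 0.923
grasp_force: 0.0
```

Call:
{"api": "carry_out", "payload": {"deltas": [[[0, 0, 0, 0, 0, 0, 1], [0, 0, 0, 0, 0, 0, 1], [0, 0, 0, 0, 0, 0, 1], [0, 0, 0, 0, 0, 0, 1], [0, 0, 0, 0, 0, 0, 1], [0, 0, 0, 0, 0, 0, 1], [0, 0, 0, 0, 0, 0, 1], [0, 0, 0, 0, 0, 0, 1], [0, 0, 0, 0, 0, 0, 1], [0, 0, 0, 0, 0, 0, 1]]]}}

```text
time_s: 23.65
position: [0.5878, -0.336, 0.0054]
tcp_rot: [[0.887, 0.462, 0.0], [0.462, -0.887, -0.0], [0.0, 0.0, -1.0]]
force: [-0.7, 1.3, 4.8]
opening: 0.64
grasp_force: 30.0
```

Call:
{"api": "carry_out", "payload": {"deltas": [[[0, 0, -0.05, 0, 0, 0, 1], [0, 0, -0.12, 0, 0, 0, 1], [0, 0, -0.2, 0, 0, 0, 1], [0, 0, -0.3, 0, 0, 0, 1], [0, 0, -0.4, 0, 0, 0, 1], [0, 0, -0.5, 0, 0, 0, 1], [0, 0, -0.6, 0, 0, 0, 1], [0, 0, -0.68, 0, 0, 0, 1], [0, 0, -0.73, 0, 0, 0, 1], [0, 0, -0.75, 0, 0, 0, 1]]]}}

```text
time_s: 24.48
position: [0.5883, -0.3364, 0.1195]
tcp_rot: [[0.887, 0.462, 0.002], [0.462, -0.887, -0.002], [0.001, 0.003, -1.0]]
force: [-0.3, -0.2, -3.7]
opening: 0.642
grasp_force: 30.0
```

```bash
python3 - <<'E'
from h import *
plan((575,-225,120,27.5),(555,-100,120,27.5),(535,20,120,27.5),(516,81,100,27.5))
E
```

```text
t 24.48 p [ 588.3 -336.4  119.5] yaw 27.51 tilt [ 0.12 -0.1 ] j [-39.2  40.9  79.    0.   60.   23.3] F [-0.3 -0.2 -3.7] open 0.642 g 30.0
[0.264, -0.7, -0.003] az 0.0
[0.267, -0.801, -0.0] az -0.0
[0.251, -0.771, -0.0] az -0.0
[0.075, -0.419, 0.133] az -0.0
```

Call:
{"api": "carry_out", "payload": {"deltas": [[[0.02, -0.05, 0, 0, 0, 0, 1], [0.05, -0.14, 0, 0, 0, 0, 1], [0.1, -0.27, 0, 0, 0, 0, 1], [0.16, -0.42, 0, 0, 0, 0, 1], [0.22, -0.57, 0, 0, 0, 0, 1], [0.26, -0.7, 0, 0, 0, 0, 1], [0.3, -0.82, 0, 0, 0, 0, 1], [0.33, -0.9, 0, 0, 0, 0, 1], [0.35, -0.95, 0, 0, 0, 0, 1], [0.35, -0.96, 0, 0, 0, 0, 1]]]}}

```text
time_s: 25.32
position: [0.5673, -0.182, 0.1173]
tcp_rot: [[0.886, 0.463, -0.001], [0.463, -0.886, 0.001], [-0.001, -0.001, -1.0]]
force: [0.5, -0.9, -4.5]
opening: 0.646
grasp_force: 30.0
```

Call:
{"api": "carry_out", "payload": {"deltas": [[[0.02, -0.06, 0, 0, 0, 0, 1], [0.05, -0.16, 0, 0, 0, 0, 1], [0.1, -0.3, 0, 0, 0, 0, 1], [0.15, -0.44, 0, 0, 0, 0, 1], [0.2, -0.58, 0, 0, 0, 0, 1], [0.24, -0.7, 0, 0, 0, 0, 1], [0.28, -0.82, 0, 0, 0, 0, 1], [0.3, -0.9, 0, 0, 0, 0, 1], [0.31, -0.94, 0, 0, 0, 0, 1], [0.31, -0.95, 0, 0, 0, 0, 1]]]}}

```text
time_s: 26.15
position: [0.5427, -0.035, 0.1176]
tcp_rot: [[0.886, 0.463, -0.0], [0.463, -0.886, 0.0], [-0.0, -0.0, -1.0]]
force: [0.2, -0.7, -4.4]
opening: 0.646
grasp_force: 30.0
```

```bash
python3 - <<'E'
from h import *
plan((516,81,100,27.5))
E
```

```text
t 26.15 p [542.7 -35.  117.6] yaw 27.58 tilt [-0.02  0.01] j [-15.5  32.6  99.2  -0.   48.2  47. ] F [ 0.2 -0.7 -4.4] open 0.646 g 30.0
[0.2, -0.768, 0.117] az 0.0002
```

Call:
{"api": "carry_out", "payload": {"deltas": [[[0.01, -0.04, 0, 0, 0, 0, 1], [0.03, -0.12, 0.01, 0, 0, 0, 1], [0.06, -0.24, 0.03, 0, 0, 0, 1], [0.1, -0.37, 0.05, 0, 0, 0, 1], [0.13, -0.5, 0.07, 0, 0, 0, 1], [0.16, -0.61, 0.09, 0, 0, 0, 1], [0.18, -0.7, 0.11, 0, 0, 0, 1], [0.195, -0.75, 0.117, 0, 0, 0, 1], [0.2, -0.768, 0.117, 0, 0, 0, 1], [0.2, -0.768, 0.117, 0, 0, 0, 1]]]}}

```text
time_s: 26.98
position: [0.5166, 0.0803, 0.1]
tcp_rot: [[0.887, 0.462, 0.0], [0.462, -0.887, -0.0], [0.0, 0.0, -1.0]]
force: [0.5, 0.2, -4.1]
opening: 0.645
grasp_force: 30.0
```

```bash
python3 - <<'E'
from h import *
plan((516,81,75,27.5),(516,81,11,27.5))
crop("side","pics/s8.png",(260,150,380,250),5)
E
```

```text
t 26.98 p [516.6  80.3 100. ] yaw 27.54 tilt [ 0.01 -0.01] j [ -3.4  33.1 102.9  -0.   43.9  59. ] F [ 0.5  0.2 -4.1] open 0.645 g 30.0
[-0.002, -0.006, 0.167] az 0.0001
[0.0, 0.0, 0.427] az -0.0
```

View pics/s8.png

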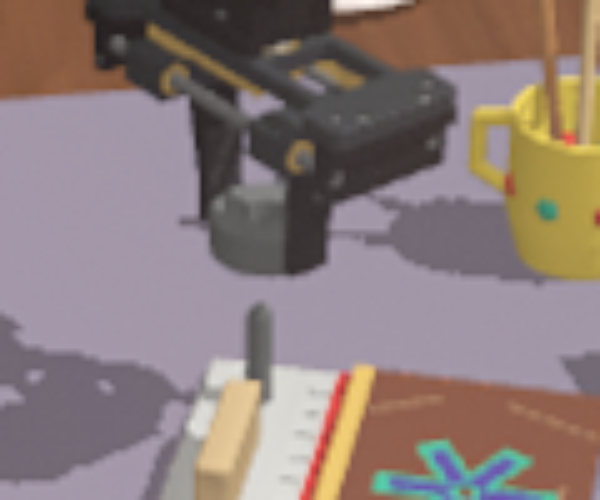

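```bash
python3 - <<'E'
from h import *
def proj(n,p):
    c=camera_info(n);K=np.array(c["mtx"]);T=np.linalg.inv(np.array(c["cam_to_world"]));q=K@(T[:3,:3]@np.array(p)+T[:3,3]);return (q[:2]/q[2]).round(2)
for p in((.5166,.0803,.1056),(.516,.081,.062),(.516,.081,.005)):print(proj("side",p),(proj("side",p)-[260,150])*5, proj("top",p))
im=capture("side");H,S,V=hsv(im);lab=cv2.cvtColor(im,cv2.COLOR_RGB2LAB).astype(int);ch=np.hypot(lab[...,1]-128,lab[...,2]-128)
for r in(196,200,204):print(r,V[r,298:330])
for r in(213,215,218,221,224):print(r,V[r,304:320])
E
```

```text
[312.26 195.02] [261.3 225.1] [293.51 231.88]
[311.61 210.12] [258.05 300.6 ] [294.73 235.94]
[311.17 229.27] [255.85 396.35] [296.58 240.46]
196 [170 165 156 142  88  81  84  91  93  95  95  95  96  95  96  95  96  96
  89  67  56  57  56  58  58  59  57  77 119 141 138 138]
200 [168 168 169 167 138  77  82  86  87  87  88  90  90  93  90  92  91  91
  85  65  58  59  58  59  59  61  58  98 156 170 168 167]
204 [167 169 168 168 169 168 167 161 147 125 107  99  96  87  88  88  87  89
  83  67  51  53  67 117 153 158 165 171 168 168 167 167]
213 [168 169 168 169 160 120  86  94 106 115 138 171 168 168 168 168]
215 [168 168 168 170 159 112  86  94 101 107 137 170 168 168 168 167]
218 [168 168 168 170 159 113  86  97 104 108 137 171 168 168 168 168]
221 [172 174 172 167 157 112  88  96 106 109 136 170 168 168 168 168]
224 [218 218 219 221 202 105  87  95 105 120 183 221 217 215 216 213]
```

Call:
{"api": "carry_out", "payload": {"deltas": [[[0, -0.003, 0.03, 0, 0, 0, 1], [0, -0.003, 0.07, 0, 0, 0, 1], [0, -0.003, 0.11, 0, 0, 0, 1], [0, -0.003, 0.15, 0, 0, 0, 1], [0, -0.003, 0.19, 0, 0, 0, 1], [0, -0.003, 0.22, 0, 0, 0, 1], [0, -0.003, 0.25, 0, 0, 0, 1], [0, -0.003, 0.28, 0, 0, 0, 1], [0, -0.003, 0.3, 0, 0, 0, 1], [0, -0.003, 0.3, 0, 0, 0, 1]]]}}

```text
time_s: 27.92
position: [0.5159, 0.0804, 0.0543]
tcp_rot: [[0.887, 0.462, -0.001], [0.462, -0.887, 0.0], [-0.001, -0.001, -1.0]]
force: [0.3, 0.1, -3.5]
opening: 0.642
grasp_force: 30.0
```

Ring bottom at 49 mm, round the post with no contact. Continue to just above home, then touch down.

Call:
{"api": "carry_out", "payload": {"deltas": [[[0, 0, 0.03, 0, 0, 0, 1], [0, 0, 0.06, 0, 0, 0, 1], [0, 0, 0.1, 0, 0, 0, 1], [0, 0, 0.14, 0, 0, 0, 1], [0, 0, 0.18, 0, 0, 0, 1], [0, 0, 0.22, 0, 0, 0, 1], [0, 0, 0.25, 0, 0, 0, 1], [0, 0, 0.27, 0, 0, 0, 1], [0, 0, 0.275, 0, 0, 0, 1], [0, 0, 0.275, 0, 0, 0, 1]]]}}

```text
time_s: 28.75
position: [0.5162, 0.0803, 0.0134]
tcp_rot: [[0.887, 0.462, -0.001], [0.462, -0.887, 0.0], [-0.0, -0.0, -1.0]]
force: [0.3, 0.3, -3.1]
opening: 0.639
grasp_force: 30.0
```

Call:
{"api": "carry_out", "payload": {"deltas": [[[0, 0, 0.003, 0, 0, 0, 1], [0, 0, 0.006, 0, 0, 0, 1], [0, 0, 0.009, 0, 0, 0, 1], [0, 0, 0.012, 0, 0, 0, 1], [0, 0, 0.015, 0, 0, 0, 1], [0, 0, 0.016, 0, 0, 0, 1], [0, 0, 0.016, 0, 0, 0, 1], [0, 0, 0.016, 0, 0, 0, 1], [0, 0, 0.016, 0, 0, 0, 1], [0, 0, 0.016, 0, 0, 0, 1]]]}}

```text
time_s: 29.58
position: [0.5164, 0.0804, 0.0114]
tcp_rot: [[0.887, 0.462, 0.0], [0.462, -0.887, 0.0], [0.0, 0.0, -1.0]]
force: [-0.9, -0.5, -3.4]
opening: 0.64
grasp_force: 30.0
```

Call:
{"api": "carry_out", "payload": {"deltas": [[[0, 0, 0.002, 0, 0, 0, 1], [0, 0, 0.004, 0, 0, 0, 1], [0, 0, 0.006, 0, 0, 0, 1], [0, 0, 0.008, 0, 0, 0, 1], [0, 0, 0.01, 0, 0, 0, 1], [0, 0, 0.01, 0, 0, 0, 1], [0, 0, 0.01, 0, 0, 0, 1], [0, 0, 0.01, 0, 0, 0, 1], [0, 0, 0.01, 0, 0, 0, 1], [0, 0, 0.01, 0, 0, 0, 1]]]}}

```text
time_s: 30.42
position: [0.5163, 0.0803, 0.0104]
tcp_rot: [[0.887, 0.462, 0.0], [0.462, -0.887, -0.0], [0.0, 0.0, -1.0]]
force: [-1.9, -1.0, 5.3]
opening: 0.638
grasp_force: 30.0
```

Contact (+9 N): the ring is home. Release slightly, then lift.

Call:
{"api": "carry_out", "payload": {"deltas": [[[0, 0, 0, 0, 0, 0, -0.35], [0, 0, 0, 0, 0, 0, -0.4], [0, 0, 0, 0, 0, 0, -0.45], [0, 0, 0, 0, 0, 0, -0.48], [0, 0, 0, 0, 0, 0, -0.48], [0, 0, 0, 0, 0, 0, -0.48], [0, 0, 0, 0, 0, 0, -0.48], [0, 0, -0.02, 0, 0, 0, -0.48], [0, 0, -0.05, 0, 0, 0, -0.48], [0, 0, -0.1, 0, 0, 0, -0.48]]]}}

```text
time_s: 31.25
position: [0.5159, 0.0804, 0.0249]
tcp_rot: [[0.887, 0.462, -0.001], [0.462, -0.887, 0.0], [-0.001, -0.001, -1.0]]
force: [-0.1, 0.3, 0.8]
opening: 0.739
grasp_force: 0.0
```

Call:
{"api": "carry_out", "payload": {"deltas": [[[0, 0, -0.1, 0, 0, 0, -0.48], [0, 0, -0.2, 0, 0, 0, -0.48], [0, 0, -0.35, 0, 0, 0, -0.48], [0, 0, -0.5, 0, 0, 0, -0.5], [0, 0, -0.65, 0, 0, 0, -1], [0, 0, -0.65, 0, 0, 0, -1], [0, 0, -0.65, 0, 0, 0, -1], [0, 0, -0.65, 0, 0, 0, -1], [0, 0, -0.65, 0, 0, 0, -1], [0, 0, -0.65, 0, 0, 0, -1]]]}}

```text
time_s: 32.08
position: [0.5155, 0.0804, 0.1213]
tcp_rot: [[0.887, 0.462, -0.002], [0.462, -0.887, 0.0], [-0.002, -0.001, -1.0]]
force: [-0.3, 0.3, -0.0]
opening: 0.993
grasp_force: 0.0
```

```bash
python3 gap.py; python3 - <<'E'
from h import *
crop("side","pics/s9.png",(270,170,390,290),5)
plan((500,-30,125,27.5),(470,-155,125,27.5),(447.5,-262.5,60,27.5),(447.5,-262.5,6,27.5))
E
```

```text
t 32.08 p [515.5  80.4 121.3] yaw 27.51 tilt [-0.14  0.01] j [ -3.4  31.  102.2  -0.   46.9  59.1] F [-0.3  0.3 -0. ] open 0.993 g 0.0
side red [526.4   3.7] [193.6   5.8] 68.31 x,y 485.0 204.0
side gilt [535.   -3.6] [194.3  10.8] 67.6 x,y 495.7 200.5
top red [517.  -20.8] [140.3   7.4] 67.85 x,y 485.7 177.8
top gilt [524.4 -28.4] [133.6  10.9] 67.69 x,y 495.4 173.5
t 32.23 p [515.8  80.4 121.5] yaw 27.5 tilt [-0.11  0.01] j [ -3.4  31.  102.1   0.   47.   59.1] F [-0.2  0.7  0.5] open 0.997 g 0.0
[-0.433, 0.604, -0.023] az 0.0
[-0.562, 0.647, -0.0] az -0.0
[-0.464, 0.566, 0.433] az -0.0
[0.0, 0.0, 0.36] az -0.0
```

View pics/s9.png

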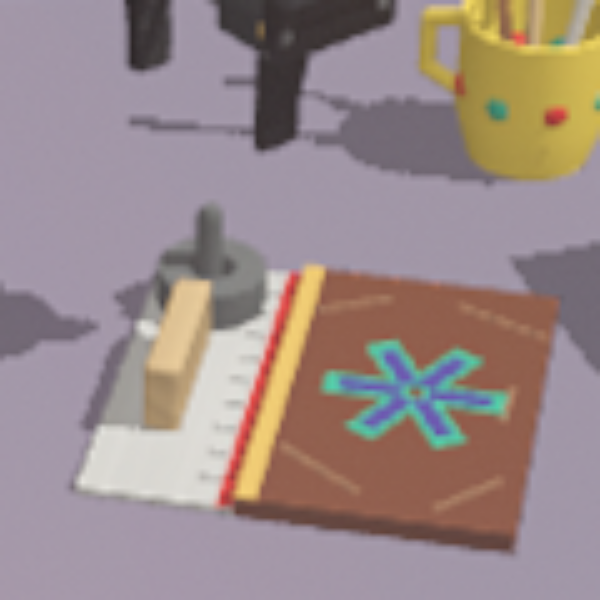

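Wide ring sits flat on the blade round the post (ring at crop (212,285)), with the red edge still along the gilt. That uses up my picture allowance; from here I work on numbers alone.

Call:
{"api": "carry_out", "payload": {"deltas": [[[-0.1, 0.14, 0, 0, 0, 0, -1], [-0.2, 0.28, 0, 0, 0, 0, -1], [-0.3, 0.42, 0, 0, 0, 0, -1], [-0.4, 0.55, 0, 0, 0, 0, -1], [-0.5, 0.68, 0, 0, 0, 0, -1], [-0.6, 0.8, 0, 0, 0, 0, -1], [-0.7, 0.9, 0, 0, 0, 0, -1], [-0.7, 0.9, 0, 0, 0, 0, -1], [-0.7, 0.9, 0, 0, 0, 0, -1], [-0.7, 0.9, 0, 0, 0, 0, -1]]]}}

```text
time_s: 33.07
position: [0.4854, -0.0874, 0.1221]
tcp_rot: [[0.887, 0.461, -0.001], [0.461, -0.887, 0.001], [-0.0, -0.001, -1.0]]
force: [-0.2, -0.1, 0.0]
opening: 1.001
grasp_force: 0.0
```

Call:
{"api": "carry_out", "payload": {"deltas": [[[-0.1, 0.13, 0.02, 0, 0, 0, -1], [-0.2, 0.26, 0.05, 0, 0, 0, -1], [-0.3, 0.4, 0.1, 0, 0, 0, -1], [-0.4, 0.53, 0.15, 0, 0, 0, -1], [-0.5, 0.66, 0.2, 0, 0, 0, -1], [-0.6, 0.78, 0.25, 0, 0, 0, -1], [-0.7, 0.87, 0.3, 0, 0, 0, -1], [-0.76, 0.91, 0.35, 0, 0, 0, -1], [-0.76, 0.91, 0.4, 0, 0, 0, -1], [-0.76, 0.91, 0.4, 0, 0, 0, -1]]]}}

```text
time_s: 33.9
position: [0.4467, -0.2599, 0.0609]
tcp_rot: [[0.887, 0.462, -0.003], [0.462, -0.887, 0.003], [-0.001, -0.004, -1.0]]
force: [0.7, 0.5, -0.8]
opening: 0.999
grasp_force: 0.0
```

```bash
python3 - <<'E'
from h import *
plan((447.5,-262.5,6,27.5))
im=capture("side");H,S,V=hsv(im);r=rect("side",blob((H>10)&(H<32)&(S>90),(295,308,328,335),9),.011);print(r)
E
```

```text
t 33.9 p [ 446.7 -259.9   60.9] yaw 27.49 tilt [-0.15  0.17] j [-42.6  36.9 104.9   0.   38.5  19.9] F [ 0.7  0.5 -0.8] open 0.999 g 0.0
[-0.003, 0.018, 0.366] az -0.0
((447.7140808105469, -262.8912658691406), (60.25926971435547, 39.31612014770508), 79.3565902709961)
```

Call:
{"api": "carry_out", "payload": {"deltas": [[[0, 0.006, 0.06, 0, 0, 0, -1], [-0.003, 0.006, 0.12, 0, 0, 0, -1], [-0.003, 0.006, 0.18, 0, 0, 0, -1], [-0.003, 0.006, 0.24, 0, 0, 0, -1], [-0.003, 0.006, 0.3, 0, 0, 0, -1], [-0.003, 0.006, 0.34, 0, 0, 0, -1], [-0.003, 0.006, 0.36, 0, 0, 0, -1], [-0.003, 0.006, 0.36, 0, 0, 0, -1], [-0.003, 0.006, 0.36, 0, 0, 0, 1], [-0.003, 0.006, 0.36, 0, 0, 0, 1]]]}}

```text
time_s: 34.78
position: [0.4477, -0.2628, 0.0086]
tcp_rot: [[0.887, 0.462, 0.0], [0.462, -0.887, -0.0], [0.0, 0.001, -1.0]]
force: [0.0, -0.4, 0.2]
opening: 0.917
grasp_force: 0.0
```

Call:
{"api": "carry_out", "payload": {"deltas": [[[0, 0, 0, 0, 0, 0, 1], [0, 0, 0, 0, 0, 0, 1], [0, 0, 0, 0, 0, 0, 1], [0, 0, 0, 0, 0, 0, 1], [0, 0, 0, 0, 0, 0, 1], [0, 0, 0, 0, 0, 0, 1], [0, 0, 0, 0, 0, 0, 1], [0, 0, 0, 0, 0, 0, 1], [0, 0, 0, 0, 0, 0, 1], [0, 0, 0, 0, 0, 0, 1]]]}}

```text
time_s: 35.62
position: [0.4475, -0.2626, 0.0084]
tcp_rot: [[0.887, 0.462, 0.0], [0.462, -0.887, -0.0], [0.0, 0.0, -1.0]]
force: [0.1, 0.4, 1.3]
opening: 0.474
grasp_force: 30.0
```

Call:
{"api": "carry_out", "payload": {"deltas": [[[0, 0, -0.05, 0, 0, 0, 1], [0, 0, -0.12, 0, 0, 0, 1], [0, 0, -0.2, 0, 0, 0, 1], [0, 0, -0.3, 0, 0, 0, 1], [0, 0, -0.4, 0, 0, 0, 1], [0, 0, -0.5, 0, 0, 0, 1], [0, 0, -0.6, 0, 0, 0, 1], [0, 0, -0.7, 0, 0, 0, 1], [0, 0, -0.75, 0, 0, 0, 1], [0, 0, -0.75, 0, 0, 0, 1]]]}}

```text
time_s: 36.45
position: [0.4485, -0.2634, 0.1231]
tcp_rot: [[0.887, 0.462, 0.003], [0.462, -0.887, -0.003], [0.002, 0.004, -1.0]]
force: [-0.1, 0.2, -0.0]
opening: 0.476
grasp_force: 30.0
```

Call:
{"api": "carry_out", "payload": {"deltas": [[[0.03, -0.04, 0, 0, 0, 0, 1], [0.1, -0.12, 0, 0, 0, 0, 1], [0.19, -0.24, 0, 0, 0, 0, 1], [0.3, -0.38, 0, 0, 0, 0, 1], [0.41, -0.52, 0, 0, 0, 0, 1], [0.52, -0.65, 0, 0, 0, 0, 1], [0.61, -0.76, 0, 0, 0, 0, 1], [0.68, -0.84, 0, 0, 0, 0, 1], [0.72, -0.9, 0, 0, 0, 0, 1], [0.73, -0.91, 0, 0, 0, 0, 1]]]}}

```text
time_s: 37.28
position: [0.4805, -0.0885, 0.12]
tcp_rot: [[0.886, 0.464, -0.003], [0.464, -0.886, 0.002], [-0.002, -0.003, -1.0]]
force: [1.0, 0.3, -0.5]
opening: 0.476
grasp_force: 30.0
```

Call:
{"api": "carry_out", "payload": {"deltas": [[[0.03, -0.04, 0, 0, 0, 0, 1], [0.1, -0.12, 0, 0, 0, 0, 1], [0.19, -0.24, 0, 0, 0, 0, 1], [0.3, -0.38, 0, 0, 0, 0, 1], [0.41, -0.52, 0, 0, 0, 0, 1], [0.52, -0.65, 0, 0, 0, 0, 1], [0.61, -0.76, 0, 0, 0, 0, 1], [0.68, -0.84, 0, 0, 0, 0, 1], [0.72, -0.9, 0, 0, 0, 0, 1], [0.73, -0.91, 0, 0, 0, 0, 1]]]}}

```text
time_s: 38.12
position: [0.5156, 0.0817, 0.1206]
tcp_rot: [[0.886, 0.463, -0.0], [0.463, -0.886, 0.0], [-0.0, -0.0, -1.0]]
force: [0.3, -0.0, -1.5]
opening: 0.476
grasp_force: 30.0
```

```bash
python3 - <<'E'
from h import *
capture("top");capture("top")
plan((516,80.7,70,27.5),(516,80.7,36,27.5))
E
```

```text
t 38.22 p [515.5  80.4 120.7] yaw 27.53 tilt [-0.03 -0.02] j [ -3.4  31.1 102.3  -0.   46.7  59.1] F [-0.5 -0.3 -0.5] open 0.475 g 30.0
[0.004, -0.0, 0.338] az 0.0001
[0.0, 0.0, 0.227] az -0.0
```

Call:
{"api": "carry_out", "payload": {"deltas": [[[0.004, 0, 0.03, 0, 0, 0, 1], [0.004, 0, 0.08, 0, 0, 0, 1], [0.004, 0, 0.13, 0, 0, 0, 1], [0.004, 0, 0.18, 0, 0, 0, 1], [0.004, 0, 0.23, 0, 0, 0, 1], [0.004, 0, 0.27, 0, 0, 0, 1], [0.004, 0, 0.31, 0, 0, 0, 1], [0.004, 0, 0.35, 0, 0, 0, 1], [0.004, 0, 0.38, 0, 0, 0, 1], [0.004, 0, 0.4, 0, 0, 0, 1]]]}}

```text
time_s: 39.05
position: [0.516, 0.081, 0.0601]
tcp_rot: [[0.887, 0.462, -0.001], [0.462, -0.887, 0.0], [-0.001, -0.0, -1.0]]
force: [0.3, 1.0, -1.5]
opening: 0.475
grasp_force: 30.0
```

Call:
{"api": "carry_out", "payload": {"deltas": [[[0, 0, 0.02, 0, 0, 0, 1], [0, 0, 0.04, 0, 0, 0, 1], [0, 0, 0.06, 0, 0, 0, 1], [0, 0, 0.08, 0, 0, 0, 1], [0, 0, 0.1, 0, 0, 0, 1], [0, 0, 0.12, 0, 0, 0, 1], [0, 0, 0.14, 0, 0, 0, 1], [0, 0, 0.145, 0, 0, 0, 1], [0, 0, 0.145, 0, 0, 0, 1], [0, 0, 0.145, 0, 0, 0, 1]]]}}

```text
time_s: 39.88
position: [0.5162, 0.081, 0.0391]
tcp_rot: [[0.887, 0.462, -0.0], [0.462, -0.887, 0.0], [0.0, -0.0, -1.0]]
force: [-0.3, -0.3, -1.8]
opening: 0.475
grasp_force: 30.0
```

Home is at TCP z ≈ 35.4 mm; 3.7 mm to go.

Call:
{"api": "carry_out", "payload": {"deltas": [[[0, 0, 0.003, 0, 0, 0, 1], [0, 0, 0.006, 0, 0, 0, 1], [0, 0, 0.009, 0, 0, 0, 1], [0, 0, 0.012, 0, 0, 0, 1], [0, 0, 0.015, 0, 0, 0, 1], [0, 0, 0.018, 0, 0, 0, 1], [0, 0, 0.021, 0, 0, 0, 1], [0, 0, 0.022, 0, 0, 0, 1], [0, 0, 0.022, 0, 0, 0, 1], [0, 0, 0.022, 0, 0, 0, 1]]]}}

```text
time_s: 40.72
position: [0.5162, 0.0809, 0.0358]
tcp_rot: [[0.887, 0.462, -0.0], [0.462, -0.887, -0.0], [-0.0, -0.0, -1.0]]
force: [0.4, -0.4, -0.9]
opening: 0.476
grasp_force: 30.0
```

Call:
{"api": "carry_out", "payload": {"deltas": [[[0, 0, 0.001, 0, 0, 0, 1], [0, 0, 0.002, 0, 0, 0, 1], [0, 0, 0.003, 0, 0, 0, 1], [0, 0, 0.004, 0, 0, 0, 1], [0, 0, 0.005, 0, 0, 0, 1], [0, 0, 0.005, 0, 0, 0, 1], [0, 0, 0.005, 0, 0, 0, 1], [0, 0, 0.005, 0, 0, 0, 1], [0, 0, 0.005, 0, 0, 0, 1], [0, 0, 0.005, 0, 0, 0, 1]]]}}

```text
time_s: 41.55
position: [0.5162, 0.0809, 0.0354]
tcp_rot: [[0.887, 0.462, 0.0], [0.462, -0.887, -0.0], [0.0, 0.0, -1.0]]
force: [-1.4, -0.4, 5.9]
opening: 0.474
grasp_force: 30.0
```

Touched down where expected. Release and rise clear.

Call:
{"api": "carry_out", "payload": {"deltas": [[[0, 0, 0, 0, 0, 0, 0.0], [0, 0, 0, 0, 0, 0, -0.1], [0, 0, 0, 0, 0, 0, -0.2], [0, 0, 0, 0, 0, 0, -0.25], [0, 0, 0, 0, 0, 0, -0.25], [0, 0, 0, 0, 0, 0, -0.25], [0, 0, 0, 0, 0, 0, -0.25], [0, 0, -0.02, 0, 0, 0, -0.25], [0, 0, -0.05, 0, 0, 0, -0.25], [0, 0, -0.1, 0, 0, 0, -0.25]]]}}

```text
time_s: 42.38
position: [0.5158, 0.0809, 0.0501]
tcp_rot: [[0.887, 0.462, -0.001], [0.462, -0.887, 0.0], [-0.001, -0.001, -1.0]]
force: [0.7, 0.8, -0.0]
opening: 0.624
grasp_force: 0.0
```

Call:
{"api": "carry_out", "payload": {"deltas": [[[0, 0, -0.1, 0, 0, 0, -0.25], [0, 0, -0.2, 0, 0, 0, -0.25], [0, 0, -0.35, 0, 0, 0, -0.25], [0, 0, -0.5, 0, 0, 0, -0.25], [0, 0, -0.65, 0, 0, 0, -0.25], [0, 0, -0.7, 0, 0, 0, -0.25], [0, 0, -0.7, 0, 0, 0, -0.25], [0, 0, -0.7, 0, 0, 0, -0.25], [0, 0, -0.7, 0, 0, 0, -0.25], [0, 0, -0.7, 0, 0, 0, -0.25]]]}}

```text
time_s: 43.22
position: [0.5151, 0.081, 0.1537]
tcp_rot: [[0.887, 0.462, -0.003], [0.462, -0.887, 0.0], [-0.003, -0.002, -1.0]]
force: [-0.4, -0.1, -0.4]
opening: 0.624
grasp_force: 0.0
```

```bash
python3 gap.py; python3 - <<'E'
from h import *
im=capture("side");H,S,V=hsv(im)
m=(H>10)&(H<30)&(S>110)&(V>80)
c=blob(m,(296,205,331,226),5);print("brass in side px",cv2.boundingRect(c),"world@z=.038",rect("side",c,.038))
print(H[205:240:3,296:332:3]);print(S[205:240:3,296:332:3])
E
```

```text
t 43.22 p [515.1  81.  153.7] yaw 27.5 tilt [-0.18  0.01] j [ -3.4  28.  100.7   0.   51.4  59.1] F [-0.4 -0.1 -0.4] open 0.624 g 0.0
side red [526.4   3.7] [193.6   5.8] 68.31 x,y 485.0 204.0
side gilt [534.9  -3.5] [194.3  11.1] 67.6 x,y 495.6 200.5
top red [518.6 -16.7] [148.9   6.7] 67.43 x,y 485.5 182.1
top gilt [523.9 -29.4] [131.4  10.9] 67.58 x,y 495.3 172.4
brass in side px (304, 213, 16, 13) world@z=.038 ((515.765380859375, 78.13587951660156), (55.82689666748047, 37.700252532958984), 79.20169067382812)
[[140 141 141 139 140 139 141 139 141 141 141 139]
 [141 141 142 139 139 139 139 141 141 139 141 139]
 [141 141 141 137  10 150   0 133 139 141 140 139]
 [143 142 138  19  18   0  15  20 160 139 141 139]
 [143 141 136  20  19 120  16  20  13 141 141 141]
 [141 143 139  17  18  19  19  19  17 139 141 141]
 [141 141   0  17  18  18  18  18  17 144 138 129]
 [145 144 170  17  18  19  18  16  30  21   9   9]
 [150 165 160  19  18  18  20  15   8  24   1  19]
 [145  17  14  19  18  17   8  12  10  36   0  22]
 [146  26  18  19  19  18   8  25  21  14   2  21]
 [  5  15  18  19  18  17  21  21  25   3  17  21]]
[[ 27  24  24  24  27  26  24  24  25  25  24  26]
 [ 26  24  27  24  24  26  24  24  24  24  24  24]
 [ 26  26  26  29  46   4  24  32  26  24  23  26]
 [ 24  23  27 118 120   5  73 121  23  24  24  24]
 [ 26  26  29 123 121  17  81 119  63  26  24  26]
 [ 26  26  24 122 125 124 123 123  52  26  26  26]
 [ 26  26   5 123 123 124 123 124  40  17  26  28]
 [ 26  28   9  82  91  95 112  57   2  10  24 156]
 [ 24  11  10  86  85  85   7   9   9   7 130 138]
 [ 28  11  26  86  84  86  10  12   7   6 175 130]
 [ 26   8  89  85  84  87   9   9   8  13 160 131]
 [ 10   7  86  84  90  55   8   8   7  68 145 132]]
```

The brass ring is at the right place and height: (515.8, 78) mm at mid-height z = 38 mm, around the post. The red and gilt lines haven't moved, so I'm handing in.

```bash
python3 -c "
from rig import job
print(job.hand_in())"
```

```text
the job is handed in; nothing more can be done
None
```

The job is handed in (no verdict came back): the straightedge lies along the gilt edge, with the panel nudged about 2 mm seating it, and both rings are home on the post, but I viewed 11 pictures, one over the limit of 10.

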